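Space and press the tile of a pan stand

ROBOT

A 6-joint arm with a two-finger parallel gripper is mounted at the origin on the work surface. World frame = base frame: x ahead of the robot, y to its left, z up, the work surface at z = 0. Lengths are in m, angles in rad, forces in N, time in s.
With the tool pointing down it reaches from about 0.225 to 0.875 m from the base axis. Payload 3.4 kg.
Tool frame: the origin (TCP) lies between the finger pads; the fingertips stand 11 mm ahead of it and the grasp point (between the pads) lies 8 mm behind it (tips_ahead is the distance from the TCP to the fingertips, in m); z points along the fingers, x is the direction in which the jaws open and shut, and the axes are right-handed (so a half turn about z gives the same grasp; the last joint's range is limited). The gripper opens to 85 mm and grips with 20 to 120 N. Pads are 22 mm wide; open, the fingers measure 114 mm over their backs; the gripper's body (76 mm by 85 mm) begins 54 mm behind the grasp point. The pads swing forward as they close: fully open they stand 13 mm farther back than shut.
Start: joints at [-1.233, 0.276, 1.505, -0, 1.361, -0.121], TCP at [0.255, -0.516, 0.242] pointing down, gripper open.
Joint ranges: [-2.89, 2.89], [-0.75, 2.08], [0.22, 2.7], [-1.18, 4.32], [0.11, 2.71], [-2.7, 2.7]. Speed limits (rad/s): [2.57, 2.57, 3.14, 3.14, 3.14, 3.14].

INTERFACE

Orientations are given as a unit quaternion [w, x, y, z].
In Python, from rig import get_state, get_image, sign_off, masks_of, tips_ahead gives the robot as it stands.
- The arm moves only by the tool play_rows, never from a script. Its argument "series" is a list of rows, each an object of numbers: "fingers": the closure, from -1 (fully open) to 1 (shut); "dx", "dy", "dz": the shift along the world's x, y, z in mm; "turn": the turn about the world's z in rad. A call has 1 to 20 rows; each row shifts and turns the pose as measured when the row begins; what a row does not reach is not made up. A row lasts 1/12 s, in which the tool goes at most 41.7 mm and 7.16 degrees, less where a joint would pass 70% of its speed; a pose out of reach is approached as far as the arm can. A call with a gripper value outside its range is refused whole. The fingers move at their own pace and stop on an object; "squeeze" is the grip in N (left out, the last holds). Time passes only in rows, so rows that do not move let the fingers close. It gives the time, the measured TCP pose, the force and the opening at its end, in the units of the state.
- get_state(): the state, without advancing time (a new reading comes with each control period).
- get_image(name): name is "side" or "top" or "wrist"; returns a dict with "pixels" (384x512x3 uint8, red, green, blue), "vfov" (degrees; the focal length in pixels is half the picture's height over the tangent of half this angle, whatever the lens; pixels are square), "cx", "cy" (the principal point, pixels), "dist" ([k1, k2, p1, p2, k3] as OpenCV has them; the pictures are not rectified), "rvec" (rotation vector, rad) and "tvec" (3), from world to camera coordinates, as OpenCV has them; the wrist camera has in their place "hand_eye" (4x4, takes a point from camera to tool coordinates, whose origin is the TCP and whose axes are the tool frame's). Camera axes: x right, y down, z forward; pixel columns grow to the right and rows downward; lengths in m; the calibration is good to about 2 mm. A picture is of the moment at which its call begins: read the wrist's pose just before it. There is no depth.
- sign_off(): hands the job in, once; it reports no verdict.
Trained networks look in a picture, given as the dict that the camera call returned (one of the last four; its "shot" number tells which), for a name from the list of things; names that differ only in an ending like _2 or _b are one class to them, and where a whole thing is asked for, a point or a joint stands for the part that bears it (a point fixed in the world has none). Each returns a list of dicts, best first, with "p" (0 to 1); they miss things now and then, are a little off and sometimes report something else, mostly with a low value. They report only what shows in the picture. A call takes as long as a camera call. They do not tell look-alikes from the thing itself.
- masks_of(picture, label): "region" (384x512 bool, what is visible of it) and "xy" ([column, row] in pixels, amid what is visible of it).
The state is a dict: "clock": time; "qpos": joint angles; "qd": joint speeds; "effort": joint torques, N m; "position": TCP position; "ee_rot": TCP orientation; "contact_force": force on the tool from outside, world axes, zero at the start; "moment": the same for the moment, N m; "width": finger opening in m.
Only numpy, scipy, OpenCV 4.12 (cv2) and the standard library are available. Lean on these libraries where they do the work, as an engineer would, in place of code of your own. Each camera call takes 0.05 s, during which the arm holds its last target. There are 200 camera calls.

TASK

Finish the tiled pan stand on the kitchen counter: lay the straightedge on the base board flush against the front edge of the stuck middle tile and roughly centred on it, so that it brings both loose tiles into line with it, and let go of it. Then stand the wooden spacer upright, right down on the base board in the one gap beside the middle tile that is wide enough for it, about midway along the gap (after lining up, leave the other loose tile where it is), let go of it, and with the fingers push the outer end of that gap's loose tile until tile, spacer and middle tile are tight together. Finish while still holding the tile pressed with a steady light push of roughly 5 to 20 N, and never lift a tile or disturb the other things on the counter.

Things in the scene. Friction and masses are not known exactly. Their poses are not given: they have to be found in the camera images.
- board: Dark brown wooden base of the pan stand, fixed to the counter, 150 (its x) by 280 (its y) by 12 mm thick; origin at the centre of its underside, on the counter. Its -x long side is its front, facing the robot. Three white tiles stand in a row along its y on top of it, nearer its back; the strip of bare wood at its front is 65 mm deep and takes the straightedge.
- stuck_tile: Middle tile of the row, white ceramic, stuck to the board, 80 by 80 by 12 mm. Origin at the centre of its underside, on the base board 12 mm above the counter; x, y as the board's, and 30 mm to +x of the board's centre. Its front edge (facing the robot) is its -x side; the gaps lie at its +y and -y sides.
- short_tile: The narrower of the two loose white tiles, 80 (its x) by 60 (its y) by 12 mm, 140 g; origin at the centre of its underside. It lies flat on the base board on one side (either) of the stuck tile, with a gap between them (of the two gaps beside the stuck tile one is about 4 to 7 mm, too narrow for the spacer, the other about 14 to 17 mm), its front edge 2 to 6 mm nearer the board's front than the stuck tile's.
- full_tile: The wider loose white tile, 80 by 80 by 12 mm, 185 g; origin at the centre of its underside. It lies on the other side of the stuck tile, its front edge 2 to 6 mm nearer the board's front.
- straightedge: Loose aluminium straightedge, 220 g: a bar 25 (its x) by 220 (its y) by 12 mm high, and standing on the middle of the bar a wooden grip 14 (its x) by 60 (its y) mm that rises from 12 to 42 mm above the underside. Origin at the centre of the underside. Both long sides are straight and it is the same turned half round. Starts lying on the counter at one side of the board.
- holder: Fixed wooden block, 90 (its x) by 50 (its y) by 25 mm high, origin at the centre of its underside on the counter, with a slot 52 by 12 mm and 15 mm deep from its top in which the spacer stands. At one side of the board, opposite the straightedge.
- spacer: Loose plain wooden spacer, an upright plate 50 (its x) by 10 thick (its y) by 45 mm tall, 30 g. Origin at the centre of its underside. Starts standing in the slot of the holder, its underside 10 mm above the counter. It belongs in the gap with its 50 mm side along the gap and its thickness across it.
- mug: Steel mug, 80 mm wide, 85 mm high, a bystander; origin at the centre of its underside.
- tart: Small tart in a foil cup, 72 mm wide, 28 mm high, a bystander; origin at the centre of its underside.
- jar: Amber glass jar, 64 mm wide, 85 mm high, a bystander; origin at the centre of its underside.
- knife: Kitchen spatula, 200 mm long, lying between the robot and the board, a bystander.
- carton: Cardboard carton, 60 by 90 by 130 mm, a bystander; origin at the centre of its underside.
- rolling_pin: Wooden rolling pin, 44 mm thick, 280 mm long with round ends, a bystander.
Mind the look-alikes: they are no part of the job. Several things have the shape of the straightedge; the one meant has the colours described above.

How it is judged:
By the outcome, as a careful person would: the job done as asked, in the order asked, and still so for the second after the job is handed in, while the arm keeps its last pose, push and grip.
It also fails if it takes over 72 s, if anything falls off the work surface, if the arm or the gripper's body presses on something with over 40 N, if the wrist force passes 120 N, or if a joint passes its speed limit or range.

## Working session

There is one attempt and no reset: what is moved stays moved. The work goes in short steps, Python scripts to look and compute and a tool call to move; the robot and the scene stay as the last step left them, time stands still between calls to the robot, and variables do not carry over. Pictures are saved under pics/ and viewed, about 8 in all and at most 12, crops included, and the job is handed in when it is done.

Besides the shell and the picture viewer there is one more tool, called as name([rows], argument=value, ...), one row to a line, values as JSON. play_rows: Moves the arm, as the interface text tells. Its arguments: {"type":"object","properties":{"series":{"type":"array"},"squeeze":{"type":"number"}},"required":["series"]}

```bash
mkdir -p pics; cat > h.py <<'E'
import sys
sys.path.insert(0,'.')
import numpy as np, cv2
from rig import *
from scipy.spatial.transform import Rotation as R
def K(im):
    f=im["pixels"].shape[0]/2/np.tan(np.radians(im["vfov"])/2)
    return np.array([[f,0,im["cx"]],[0,f,im["cy"]],[0,0,1.]])
def ext(im,st=None):
    if "rvec" in im and im["rvec"] is not None:
        return cv2.Rodrigues(np.array(im["rvec"],float))[0],np.array(im["tvec"],float).ravel()
    q=st["ee_rot"]; T=np.eye(4);T[:3,:3]=R.from_quat([q[1],q[2],q[3],q[0]]).as_matrix();T[:3,3]=st["position"]
    C=np.linalg.inv(T@np.array(im["hand_eye"])); return C[:3,:3],C[:3,3]
def px2w(im,pts,z,st=None):
    r,t=ext(im,st); u=cv2.undistortPoints(np.array(pts,float).reshape(-1,1,2),K(im),np.array(im["dist"],float)).reshape(-1,2)
    d=np.c_[u,np.ones(len(u))]@r; c=-r.T@t
    return c+d*((z-c[2])/d[:,2])[:,None]
def w2px(im,pts,st=None):
    r,t=ext(im,st); return cv2.projectPoints(np.array(pts,float).reshape(-1,1,3),cv2.Rodrigues(r)[0],t,K(im),np.array(im["dist"],float))[0].reshape(-1,2)
def save(im,n,crop=None,s=1):
    p=im["pixels"][:,:,::-1]
    if crop: p=p[crop[1]:crop[3],crop[0]:crop[2]]
    cv2.imwrite('pics/'+n,cv2.resize(p,None,fx=s,fy=s,interpolation=cv2.INTER_CUBIC))
E
python3 - <<'E'
from h import *
im=get_image("top"); im2=get_image("side")
import pickle; pickle.dump((im,im2),open('first.pkl','wb'))
save(im,'top.png',s=1.5);save(im2,'side.png',s=1.5)
for n,i,k in(("top",im,1),("side",im2,1)):
  r,t=ext(i);print(n,"cam",-r.T@t,K(i)[0,0])
for l in "board stuck_tile short_tile full_tile straightedge holder spacer mug tart jar knife carton rolling_pin".split():
  for m in masks_of(im,l): 
    rc=cv2.minAreaRect(np.argwhere(m["region"])[:,::-1].astype(np.float32)); print(l,round(m["p"],2),np.round(m["xy"]),px2w(im,[m["xy"]],0.02)[0].round(3),[np.round(a) for a in rc])
print(get_state(), tips_ahead)
E
```

```text
top cam [0.25117255 0.00610558 1.55347733] 430.2678933080274
side cam [-0.22648554  0.83218864  0.90387156] 462.2030609246218
board 0.6 [267. 194.] [ 0.553 -0.058  0.02 ] [array([267., 190.]), array([41., 77.]), np.float64(86.0)]
board 0.18 [266. 184.] [ 0.593 -0.054  0.02 ] [array([266., 181.]), array([22., 22.]), np.float64(86.0)]
stuck_tile 0.62 [267. 181.] [ 0.604 -0.057  0.02 ] [array([266., 181.]), array([22., 23.]), np.float64(90.0)]
short_tile 0.61 [291. 181.] [ 0.601 -0.147  0.02 ] [array([290., 181.]), array([22., 16.]), np.float64(84.0)]
full_tile 0.72 [245. 182.] [0.599 0.023 0.02 ] [array([243., 184.]), array([21., 22.]), np.float64(86.0)]
straightedge 0.92 [176. 263.] [0.308 0.271 0.02 ] [array([172., 265.]), array([61.,  8.]), np.float64(23.0)]
straightedge 0.71 [172. 214.] [0.485 0.288 0.02 ] [array([172., 214.]), array([60.,  9.]), np.float64(10.0)]
straightedge 0.61 [275. 258.] [ 0.323 -0.081  0.02 ] [array([277., 256.]), array([44.,  7.]), np.float64(12.0)]
straightedge 0.36 [387. 225.] [ 0.434 -0.492  0.02 ] [array([387., 226.]), array([77., 13.]), np.float64(70.0
[... 909 characters left out ...]
14.]), np.float64(71.0)]
{'clock': 0.75, 'qpos': array([-1.23295491e+00,  2.75839728e-01,  1.50489031e+00,  9.11689189e-06,
        1.36071347e+00, -1.20998819e-01]), 'qd': array([-0.00067073, -0.00118594, -0.00017913,  0.00128443,  0.0001797 ,
       -0.00139527]), 'effort': array([-5.04088486e-03, -4.16561615e+01, -2.46073169e+01, -8.72743894e-04,
       -1.95928607e-05, -1.98983123e-06]), 'position': array([ 0.25467973, -0.51555123,  0.24236628]), 'ee_rot': array([ 4.32401024e-05,  8.49384157e-01, -5.27775093e-01,  6.09199500e-05]), 'contact_force': array([ 0.07551444, -0.57280724, -0.6540374 ]), 'moment': array([ 0.05072361,  0.01100147, -0.02181283]), 'width': 0.08514503291715597} 0.011
```

View top.

View pics/top.png

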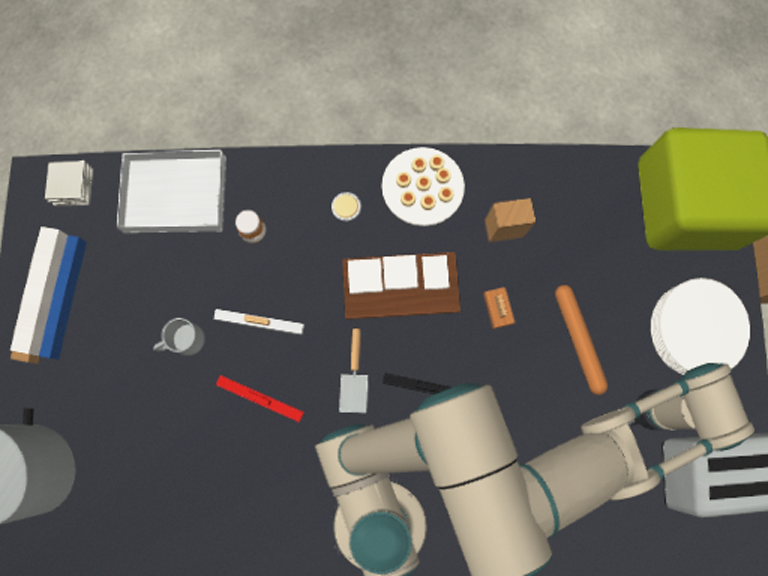

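```bash
python3 - <<'E'
from h import *
import pickle
a,b=pickle.load(open('first.pkl','rb'))
p=[cv2.resize(i["pixels"][y:y+100,x:x+140][:,:,::-1],None,fx=s,fy=s,interpolation=cv2.INTER_CUBIC) for i,x,y,s in((a,130,180,5),)]
cv2.imwrite('pics/crop1.png',p[0])
E
```

```text
(no output)
```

View pics/crop1.png

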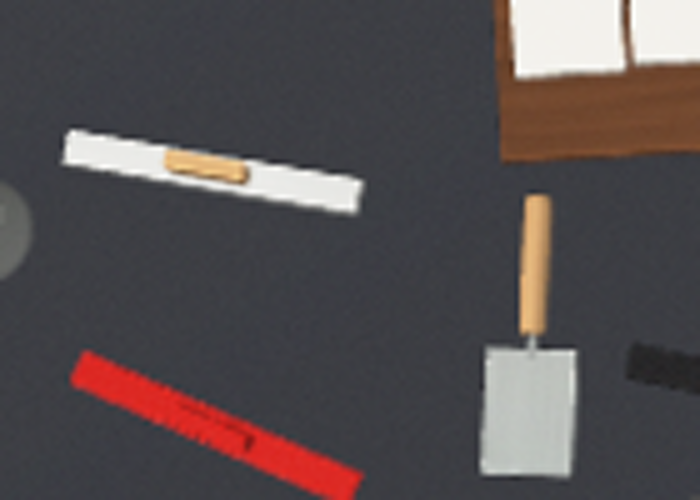

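Candidates for the straightedge (top view): white/aluminium bar with wooden grip at (172,214), red bar at (172,265), black bar at (277,256). The aluminium one with the wooden grip fits the colours, and the crop confirms it. The wide gap is on the -y side, at the short tile. Next I'll get a close wrist view of the board.

play_rows([
  {"dx":21,"dy":32,"dz":8,"turn":0.083},
  {"dx":21,"dy":32,"dz":8,"turn":0.083},
  {"dx":21,"dy":32,"dz":8,"turn":0.083},
  {"dx":21,"dy":32,"dz":8,"turn":0.083},
  {"dx":21,"dy":32,"dz":8,"turn":0.083},
  {"dx":21,"dy":32,"dz":8,"turn":0.083},
  {"dx":21,"dy":32,"dz":8,"turn":0.083},
  {"dx":21,"dy":32,"dz":8,"turn":0.083},
  {"dx":21,"dy":32,"dz":8,"turn":0.083},
  {"dx":21,"dy":32,"dz":8,"turn":0.083},
  {"dx":21,"dy":32,"dz":8,"turn":0.083},
  {"dx":21,"dy":32,"dz":8,"turn":0.083},
  {"dx":21,"dy":32,"dz":8,"turn":0.083},
  {"dx":21,"dy":32,"dz":8,"turn":0.083},
  {},
  {},
])

```text
invalid input at $.series[0]: expected keys fingers, dx, dy, dz, turn
```

```bash
cat >> h.py <<'E'
def wrist():
    st=get_state(); return get_image("wrist"),st
def corners(im,st,label,z):
    o=[]
    for m in masks_of(im,label):
        if m["p"]<.15: continue
        c=cv2.boxPoints(cv2.minAreaRect(np.argwhere(m["region"])[:,::-1].astype(np.float32)))
        w=px2w(im,c,z,st)[:,:2]; o.append((label,round(m["p"],2),np.round(m["xy"]),w.mean(0).round(4),(w*1000).round().tolist()))
    return o
def yaw(st):
    q=st["ee_rot"]; x=R.from_quat([q[1],q[2],q[3],q[0]]).apply([1,0,0]); return np.arctan2(x[1],x[0])
E
python3 - <<'E'
from h import *
im,st=wrist(); print(st["position"],yaw(st),np.round(im["hand_eye"],3),im["vfov"],st["clock"])
import pickle; pickle.dump((im,st),open('w1.pkl','wb'))
save(im,'w1.png',s=1.5)
for l,z in(("board",.012),("stuck_tile",.024),("short_tile",.024),("full_tile",.024)):
  for o in corners(im,st,l,z): print(*o)
E
```

```text
[ 0.25467973 -0.51555123  0.24236628] -1.1119579863820142 [[ 1.    -0.001 -0.    -0.001]
 [ 0.001  0.965  0.263 -0.066]
 [-0.    -0.263  0.965 -0.131]
 [ 0.     0.     0.     1.   ]] 68.28308479231224 0.75
short_tile 0.47 [302.  69.] [ 0.3778 -0.509 ] [[291.0, -510.0], [452.0, -464.0], [465.0, -505.0], [304.0, -556.0]]
```

View pics/w1.png

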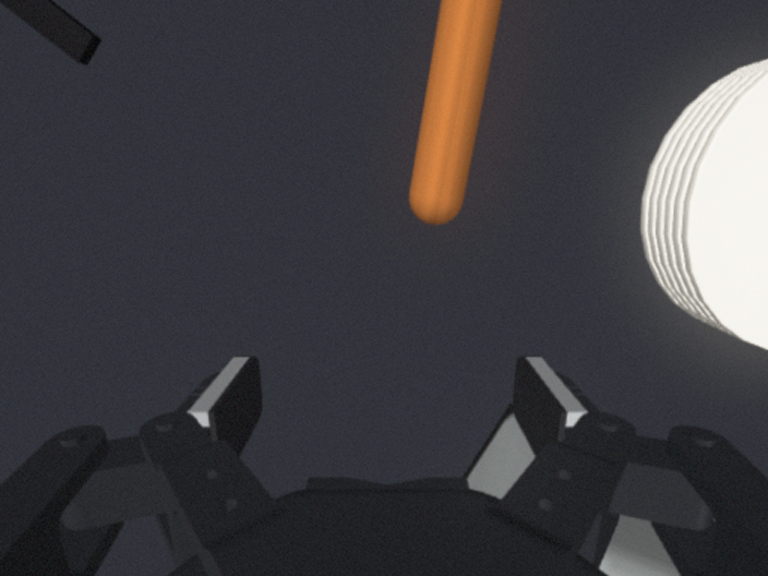

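The move was refused (every key is needed in every row), so this view shows only the rolling pin, the fingers and the plates. Retrying.

play_rows([
  {"fingers":-1,"dx":20,"dy":34,"dz":7,"turn":0.078},
  {"fingers":-1,"dx":20,"dy":34,"dz":7,"turn":0.078},
  {"fingers":-1,"dx":20,"dy":34,"dz":7,"turn":0.078},
  {"fingers":-1,"dx":20,"dy":34,"dz":7,"turn":0.078},
  {"fingers":-1,"dx":20,"dy":34,"dz":7,"turn":0.078},
  {"fingers":-1,"dx":20,"dy":34,"dz":7,"turn":0.078},
  {"fingers":-1,"dx":20,"dy":34,"dz":7,"turn":0.078},
  {"fingers":-1,"dx":20,"dy":34,"dz":7,"turn":0.078},
  {"fingers":-1,"dx":20,"dy":34,"dz":7,"turn":0.078},
  {"fingers":-1,"dx":20,"dy":34,"dz":7,"turn":0.078},
  {"fingers":-1,"dx":20,"dy":34,"dz":7,"turn":0.078},
  {"fingers":-1,"dx":20,"dy":34,"dz":7,"turn":0.078},
  {"fingers":-1,"dx":20,"dy":34,"dz":7,"turn":0.078},
  {"fingers":-1,"dx":20,"dy":34,"dz":7,"turn":0.078},
  {"fingers":-1,"dx":20,"dy":34,"dz":7,"turn":0.078},
  {"fingers":-1,"dx":0,"dy":0,"dz":0,"turn":0},
  {"fingers":-1,"dx":0,"dy":0,"dz":0,"turn":0},
])

```text
clock: 2.42
position: [0.5607, 0.0167, 0.3517]
ee_rot: [0.0, 0.998, 0.056, 0.006]
contact_force: [-1.1, -0.6, -0.4]
width: 0.0858
```

```bash
python3 - <<'E'
from h import *
im,st=wrist(); print(st["position"],yaw(st),st["clock"])
import pickle; pickle.dump((im,st),open('w1.pkl','wb'))
save(im,'w2.png',s=1.5)
for l,z in(("board",.012),("stuck_tile",.024),("short_tile",.024),("full_tile",.024)):
  for o in corners(im,st,l,z): print(*o)
E
```

```text
[0.56074657 0.01667724 0.35170036] 0.11261816760610988 2.4167
board 0.7 [245. 198.] [ 0.5717 -0.0589] [[492.0, -202.0], [491.0, 78.0], [639.0, 85.0], [664.0, -197.0]]
board 0.23 [268. 249.] [ 0.6004 -0.1459] [[560.0, -179.0], [558.0, -114.0], [640.0, -112.0], [644.0, -178.0]]
stuck_tile 0.94 [274. 205.] [ 0.6015 -0.0545] [[563.0, -97.0], [559.0, -15.0], [638.0, -11.0], [646.0, -94.0]]
short_tile 0.59 [269. 249.] [ 0.5997 -0.139 ] [[561.0, -174.0], [558.0, -109.0], [637.0, -104.0], [643.0, -169.0]]
```

View pics/w2.png

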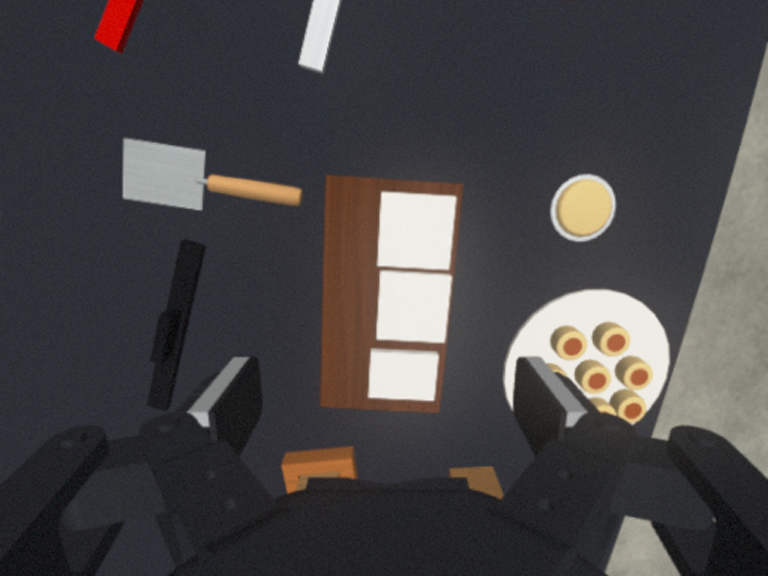

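The view shows the board with full tile (top, 417,230), stuck (414,307) and short (403,375) tiles. The wide gap, stuck–short, is near row 345. The holder is at the bottom (318,465). Next I fit tile poses from the outlines and move over the straightedge.

play_rows([
  {"fingers":-1,"dx":-9,"dy":34,"dz":-12,"turn":-0.036},
  {"fingers":-1,"dx":-9,"dy":34,"dz":-12,"turn":-0.036},
  {"fingers":-1,"dx":-9,"dy":34,"dz":-12,"turn":-0.036},
  {"fingers":-1,"dx":-9,"dy":34,"dz":-12,"turn":-0.036},
  {"fingers":-1,"dx":-9,"dy":34,"dz":-12,"turn":-0.036},
  {"fingers":-1,"dx":-9,"dy":34,"dz":-12,"turn":-0.036},
  {"fingers":-1,"dx":-9,"dy":34,"dz":-12,"turn":-0.036},
  {"fingers":-1,"dx":-9,"dy":34,"dz":-12,"turn":-0.036},
  {"fingers":-1,"dx":0,"dy":0,"dz":0,"turn":0},
  {"fingers":-1,"dx":0,"dy":0,"dz":0,"turn":0},
])

```text
clock: 3.5
position: [0.483, 0.2782, 0.2517]
ee_rot: [0.005, 0.993, -0.114, 0.006]
contact_force: [-0.3, 0.1, 0.7]
width: 0.0853
```

```bash
cat >> h.py <<'E'
from scipy.optimize import least_squares
def hull(im,st,p,dims,z0):
    x,y,a=p; dx,dy,h=dims; c,s=np.cos(a),np.sin(a); P=[]
    for z in(z0,z0+h):
        for i,j in((-1,-1),(-1,1),(1,1),(1,-1)):
            u,v=i*dx/2,j*dy/2; P.append((x+c*u-s*v,y+s*u+c*v,z))
    return cv2.convexHull(w2px(im,P,st).astype(np.float32))
def fit(im,st,mask,dims,z0,guess):
    c=max(cv2.findContours(mask.astype(np.uint8),cv2.RETR_EXTERNAL,cv2.CHAIN_APPROX_NONE)[0],key=cv2.contourArea).reshape(-1,2)
    def f(p):
        q=hull(im,st,p*[.001,.001,.01],dims,z0); return [cv2.pointPolygonTest(q,(float(a),float(b)),True)-.5 for a,b in c]
    r=least_squares(f,np.array(guess)/[.001,.001,.01],loss='soft_l1',diff_step=1e-3); return r.x*[.001,.001,.01],np.sqrt(np.mean(np.array(f(r.x))**2))
def white(im,thr=170):
    p=im["pixels"].astype(int); return (p.min(2)>thr)&(p.max(2)-p.min(2)<45)
def comp(mask,px):
    n,l=cv2.connectedComponents(mask.astype(np.uint8)); return l==l[int(px[1]),int(px[0])]
def tiles(im,st,g):
    for n,w in(("full_tile",.08),("stuck_tile",.08),("short_tile",.06)):
        px=w2px(im,[(*g[n][:2],.024)],st)[0]; m=comp(white(im,110),px)
        p,e=fit(im,st,m,(.08,w,.012),.012,g[n]); print(n,m.sum(),p.round(4),"rms",round(e,2)); g[n]=p
    return g
E
python3 - <<'E'
from h import *
import pickle
a,s=pickle.load(open('w1.pkl','rb'))
g=tiles(a,s,dict(full_tile=[.598,.03,.05],stuck_tile=[.6015,-.0545,.05],short_tile=[.598,-.14,.05]))
pickle.dump(g,open('g.pkl','wb'))
m=[m for m in masks_of(get_image("side"),"holder")][:0]
im,st=wrist(); print(st["position"],yaw(st))
pickle.dump((im,st),open('w2.pkl','wb')); save(im,'w3.png',s=1.2)
px=w2px(im,[(.485,.288,.012)],st)[0]; print(px)
for mm in masks_of(im,"straightedge"):
  print(mm["p"],mm["xy"],px2w(im,[mm["xy"]],.012,st))
  if np.hypot(*(mm["xy"]-px))<80:
    print(fit(im,st,mm["region"],(.025,.22,.012),0,[.485,.288,-.17]))
hsv=cv2.cvtColor(im["pixels"],cv2.COLOR_RGB2HSV)
E
```

```text
full_tile 2526 [0.5939 0.0302 0.053 ] rms 0.49
stuck_tile 2250 [ 0.602  -0.0561  0.0493] rms 0.43
short_tile 1539 [ 0.6006 -0.1423  0.0513] rms 0.43
[0.48351465 0.2774253  0.25209619] -0.23032611666748426
[255.0816077  160.49371462]
0.97 [128.4, 187.5] [[0.30977118 0.29233456 0.012     ]]
0.91 [254.2, 147.2] [[0.48791075 0.30517326 0.012     ]]
(array([ 0.48560944,  0.29124378, -0.17790342]), np.float64(0.45601544748414297))
```

View pics/w3.png

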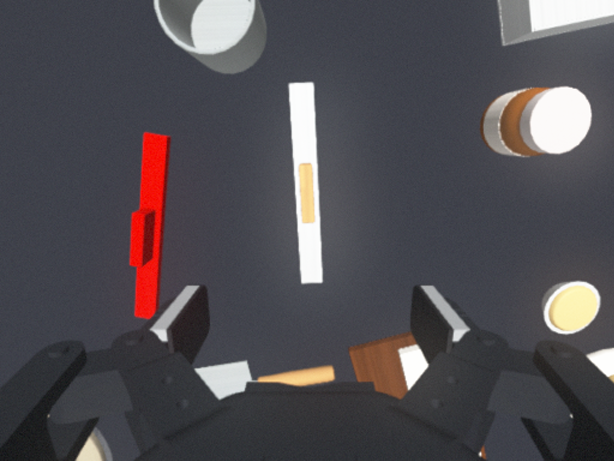

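Clear view: aluminium bar vertical at about (306,183) with its wooden grip at (307,193), well away from the red bar and the mug. Approaching the grip.

play_rows([
  {"fingers":-1,"dx":1,"dy":7,"dz":-30,"turn":0.026},
  {"fingers":-1,"dx":1,"dy":7,"dz":-30,"turn":0.026},
  {"fingers":-1,"dx":0,"dy":0,"dz":-30,"turn":0},
  {"fingers":-1,"dx":0,"dy":0,"dz":-30,"turn":0},
  {"fingers":-1,"dx":0,"dy":0,"dz":-30,"turn":0},
  {"fingers":-0.5,"dx":0,"dy":0,"dz":0,"turn":0},
  {"fingers":-0.5,"dx":0,"dy":0,"dz":0,"turn":0},
  {"fingers":-0.5,"dx":0,"dy":0,"dz":0,"turn":0},
])

```text
clock: 4.37
position: [0.4965, 0.2819, 0.107]
ee_rot: [0.001, 0.995, -0.097, 0.016]
contact_force: [-0.8, -0.1, -0.3]
width: 0.064
```

```bash
python3 - <<'E'
from h import *
im,st=wrist(); print(st["position"],yaw(st),st["width"],st["contact_force"])
for mm in masks_of(im,"straightedge"):
  w=px2w(im,[mm["xy"]],.012,st)[0]
  if abs(w[0]-.485)<.05: print(mm["p"],mm["xy"],fit(im,st,mm["region"],(.025,.22,.012),0,[.4856,.2912,-.178]))
h=cv2.cvtColor(im["pixels"],cv2.COLOR_RGB2HSV)
q=w2px(im,[(.4856,.2912,.042)],st)[0]; print(q)
m=(h[:,:,0]>8)&(h[:,:,0]<28)&(h[:,:,1]>50)&(h[:,:,2]>90)
m=comp(m,q); print(m.sum(), fit(im,st,m,(.014,.06,.030),.012,[.4856,.2912,-.178]))
E
```

```text
[0.49653087 0.2818737  0.10698467] -0.19435383481205512 0.06402714762155519 [-0.7894932  -0.06040034 -0.33420077]
0.77 [238.8, 168.8] (array([ 0.48554106,  0.29065755, -0.1815195 ]), np.float64(0.5664356670765607))
[238.54566088 203.83721738]
1493 (array([ 0.48596296,  0.29064587, -0.1869923 ]), np.float64(0.9262745082225822))
```

play_rows([
  {"fingers":-0.5,"dx":-10,"dy":9,"dz":-10,"turn":0.012},
  {"fingers":-0.5,"dx":0,"dy":0,"dz":-10,"turn":0},
  {"fingers":-0.5,"dx":0,"dy":0,"dz":-10,"turn":0},
  {"fingers":-0.5,"dx":0,"dy":0,"dz":-5,"turn":0},
  {"fingers":-0.5,"dx":0,"dy":0,"dz":0,"turn":0},
  {"fingers":-0.5,"dx":0,"dy":0,"dz":0,"turn":0},
])

```text
clock: 4.97
position: [0.494, 0.2931, 0.0791]
ee_rot: [-0.004, 0.996, -0.091, 0.026]
contact_force: [0.2, -0.6, 0.3]
width: 0.0639
```

```bash
python3 - <<'E'
from h import *
st=get_state(); print(st["position"],yaw(st),st["ee_rot"],st["clock"])
E
```

```text
[0.49399789 0.29314912 0.07912065] -0.1828407521487756 [-0.00369702  0.99550275 -0.09111088  0.02567889] 4.9667
```

play_rows([
  {"fingers":-0.5,"dx":0,"dy":0,"dz":0,"turn":0},
  {"fingers":-0.5,"dx":0,"dy":0,"dz":0,"turn":0},
  {"fingers":-0.5,"dx":0,"dy":0,"dz":0,"turn":0},
  {"fingers":-0.5,"dx":0,"dy":0,"dz":0,"turn":0},
])

```text
clock: 5.3
position: [0.4952, 0.293, 0.0799]
ee_rot: [-0.004, 0.995, -0.091, 0.026]
contact_force: [0.1, -0.7, -0.6]
width: 0.0639
```

```bash
python3 - <<'E'
from h import *
st=get_state(); q=st["ee_rot"];print(st["position"],yaw(st),R.from_quat([q[1],q[2],q[3],q[0]]).as_matrix()[:,2],st["qpos"],st["qd"],st["clock"])
im=get_image("side")
st=get_state();print(st["position"],st["clock"])
E
```

```text
[0.49522514 0.29301653 0.07987853] -0.18341344677310895 [ 0.05334414  0.00299011 -0.99857171] [ 0.42530668  0.39046672  1.77589951 -0.02414228  0.925511    0.62243177] [-0.00148416 -0.00193576 -0.00237579 -0.00125217  0.00320374  0.00106796] 5.3
[0.49526708 0.29303522 0.07989886] 5.35
```

play_rows([
  {"fingers":-0.5,"dx":0,"dy":0,"dz":4,"turn":0},
  {"fingers":-0.5,"dx":0,"dy":0,"dz":4,"turn":0},
  {"fingers":-0.5,"dx":0,"dy":0,"dz":4,"turn":0},
  {"fingers":-0.5,"dx":0,"dy":0,"dz":4,"turn":0},
  {"fingers":-0.5,"dx":0,"dy":0,"dz":4,"turn":0},
  {"fingers":-0.5,"dx":0,"dy":0,"dz":4,"turn":0},
])

```text
clock: 5.85
position: [0.495, 0.2929, 0.1062]
ee_rot: [-0.004, 0.995, -0.091, 0.026]
contact_force: [-0.1, -0.6, -0.2]
width: 0.0641
```

```bash
cat >> h.py <<'E'
def S():
    st=get_state(); q=st["ee_rot"]; z=R.from_quat([q[1],q[2],q[3],q[0]]).as_matrix()[:,2]
    print("t",st["clock"],"pos",st["position"].round(4),"yaw",yaw(st).round(4),"tilt",z[:2].round(4),"F",st["contact_force"].round(1),"M",st["moment"].round(2),"w",round(st["width"],4)); return st
E
python3 -c "
from h import *
S();print(get_state()['qpos'])"
```

```text
t 5.85 pos [0.495  0.2929 0.1062] yaw -0.1833 tilt [0.053  0.0029] F [-0.1 -0.6 -0.2] M [0.04 0.01 0.  ] w 0.0641
[ 0.4253137   0.36165436  1.7439966  -0.0230813   0.98652344  0.62058447]
```

play_rows([
  {"fingers":-0.5,"dx":-10,"dy":-2,"dz":0,"turn":0},
  {"fingers":-0.5,"dx":0,"dy":0,"dz":0,"turn":0},
])

```text
clock: 6.02
position: [0.485, 0.2911, 0.1076]
ee_rot: [-0.004, 0.995, -0.091, 0.027]
contact_force: [-0.8, -0.2, -0.9]
width: 0.0642
```

```bash
python3 -c "
from h import *
S();print(get_state()['qpos'])"
```

```text
t 6.0167 pos [0.485  0.2911 0.1076] yaw -0.1837 tilt [0.0549 0.0038] F [-0.8 -0.2 -0.9] M [-0.04  0.07 -0.02] w 0.0642
[ 0.42975675  0.34670533  1.76450491 -0.02341234  0.97894249  0.62563454]
```

play_rows([
  {"fingers":-0.5,"dx":0,"dy":0,"dz":-10,"turn":0},
  {"fingers":-0.5,"dx":0,"dy":0,"dz":0,"turn":0},
])

```text
clock: 6.18
position: [0.4843, 0.291, 0.0974]
ee_rot: [-0.005, 0.995, -0.091, 0.028]
contact_force: [-0.4, 0.0, -0.6]
width: 0.064
```

```bash
python3 -c "
from h import *
S();print(get_state()['qpos'])"
```

```text
t 6.1833 pos [0.4843 0.291  0.0974] yaw -0.1833 tilt [0.0558 0.0042] F [-0.4  0.  -0.6] M [-0.03  0.02  0.03] w 0.064
[ 0.43020738  0.35648963  1.77958059 -0.02384054  0.95311981  0.62643694]
```

play_rows([
  {"fingers":-0.5,"dx":0,"dy":0,"dz":40,"turn":0},
  {"fingers":-0.5,"dx":0,"dy":0,"dz":40,"turn":0},
])

```text
clock: 6.35
position: [0.4775, 0.2879, 0.1689]
ee_rot: [0.001, 0.996, -0.091, 0.018]
contact_force: [1.0, 0.0, 1.4]
width: 0.0641
```

```bash
python3 -c "
from h import *
S();print(get_state()['qpos'])"
```

```text
t 6.35 pos [0.4775 0.2879 0.1689] yaw -0.1828 tilt [ 0.0352 -0.0052] F [1.  0.  1.4] M [ 0.08 -0.01  0.  ] w 0.0641
[ 0.43011866  0.28737976  1.68030418 -0.02127887  1.1441423   0.62144501]
```

play_rows([
  {"fingers":-0.5,"dx":0,"dy":0,"dz":-40,"turn":0},
  {"fingers":-0.5,"dx":0,"dy":0,"dz":-40,"turn":0},
])

```text
clock: 6.52
position: [0.4878, 0.2927, 0.1031]
ee_rot: [-0.007, 0.995, -0.091, 0.032]
contact_force: [-1.1, 0.4, -1.0]
width: 0.0642
```

```bash
python3 -c "
from h import *
S();print(get_state()['qpos'])"
```

```text
t 6.5167 pos [0.4878 0.2927 0.1031] yaw -0.1832 tilt [0.0639 0.0078] F [-1.1  0.4 -1. ] M [-0.07  0.05  0.05] w 0.0642
[ 0.43051676  0.35140575  1.77106524 -0.0239843   0.95784806  0.62636883]
```

play_rows([
  {"fingers":-0.5,"dx":0,"dy":0,"dz":40,"turn":0},
  {"fingers":-0.5,"dx":0,"dy":0,"dz":40,"turn":0},
  {"fingers":-0.5,"dx":0,"dy":0,"dz":40,"turn":0},
  {"fingers":-0.5,"dx":0,"dy":0,"dz":40,"turn":0},
  {"fingers":-0.5,"dx":0,"dy":0,"dz":40,"turn":0},
  {"fingers":-0.5,"dx":0,"dy":0,"dz":40,"turn":0},
])

```text
clock: 7.02
position: [0.4695, 0.2842, 0.318]
ee_rot: [0.01, 0.996, -0.091, 0.002]
contact_force: [0.5, 0.2, -0.9]
width: 0.0642
```

```bash
python3 -c "
from h import *
S();print(get_state()['qpos'])"
```

```text
t 7.0167 pos [0.4695 0.2842 0.318 ] yaw -0.1823 tilt [ 0.0014 -0.0207] F [ 0.5  0.2 -0.9] M [ 0.03 -0.01 -0.06] w 0.0642
[ 0.43009501  0.20835888  1.41271604 -0.01942577  1.52790166  0.61337674]
```

play_rows([
  {"fingers":-0.5,"dx":0,"dy":0,"dz":-10,"turn":0},
  {"fingers":-0.5,"dx":0,"dy":0,"dz":-10,"turn":0},
  {"fingers":-0.5,"dx":0,"dy":0,"dz":-10,"turn":0},
  {"fingers":-0.5,"dx":0,"dy":0,"dz":-10,"turn":0},
  {"fingers":-0.5,"dx":0,"dy":0,"dz":-10,"turn":0},
  {"fingers":-0.5,"dx":0,"dy":0,"dz":-10,"turn":0},
])

```text
clock: 7.52
position: [0.4731, 0.2858, 0.2621]
ee_rot: [0.006, 0.996, -0.091, 0.009]
contact_force: [0.3, -0.3, -0.3]
width: 0.0643
```

```bash
python3 -c "
from h import *
S();print(get_state()['qpos'])"
```

```text
t 7.5167 pos [0.4731 0.2858 0.2621] yaw -0.1823 tilt [ 0.0177 -0.0135] F [ 0.3 -0.3 -0.3] M [ 0.01 -0.01 -0.02] w 0.0643
[ 0.43019094  0.22753971  1.52320543 -0.01999497  1.38044024  0.61629036]
```

play_rows([
  {"fingers":-0.5,"dx":3,"dy":1,"dz":-5,"turn":0},
  {"fingers":-0.5,"dx":3,"dy":1,"dz":-5,"turn":0},
  {"fingers":-0.5,"dx":3,"dy":1,"dz":-5,"turn":0},
  {"fingers":-0.5,"dx":3,"dy":1,"dz":-5,"turn":0},
  {"fingers":-0.5,"dx":0,"dy":1,"dz":-5,"turn":0},
  {"fingers":-0.5,"dx":0,"dy":0,"dz":-5,"turn":0},
  {"fingers":-0.5,"dx":0,"dy":0,"dz":-5,"turn":0},
  {"fingers":-0.5,"dx":0,"dy":0,"dz":-5,"turn":0},
  {"fingers":-0.5,"dx":0,"dy":0,"dz":-5,"turn":0},
  {"fingers":-0.5,"dx":0,"dy":0,"dz":-5,"turn":0},
])

```text
clock: 8.35
position: [0.4834, 0.2899, 0.1991]
ee_rot: [0.009, 0.996, -0.091, 0.003]
contact_force: [0.0, 0.2, 0.4]
width: 0.0644
```

```bash
python3 -c "
from h import *
S();print(get_state()['qpos'])"
```

```text
t 8.35 pos [0.4834 0.2899 0.1991] yaw -0.1823 tilt [ 0.0049 -0.0193] F [0.  0.2 0.4] M [ 0.03  0.02 -0.01] w 0.0644
[ 0.42912213  0.28948446  1.59605709 -0.02057072  1.25966123  0.61783881]
```

play_rows([
  {"fingers":-0.5,"dx":0,"dy":0,"dz":-7,"turn":0},
  {"fingers":-0.5,"dx":0,"dy":0,"dz":-7,"turn":0},
  {"fingers":-0.5,"dx":0,"dy":0,"dz":-7,"turn":0},
  {"fingers":-0.5,"dx":0,"dy":0,"dz":-7,"turn":0},
  {"fingers":-0.5,"dx":0,"dy":0,"dz":-7,"turn":0},
  {"fingers":-0.5,"dx":0,"dy":0,"dz":-7,"turn":0},
  {"fingers":-0.5,"dx":0,"dy":0,"dz":-7,"turn":0},
  {"fingers":-0.5,"dx":0,"dy":0,"dz":-7,"turn":0},
  {"fingers":-0.5,"dx":0,"dy":0,"dz":-7,"turn":0},
  {"fingers":-0.5,"dx":0,"dy":0,"dz":-7,"turn":0},
  {"fingers":-0.5,"dx":0,"dy":0,"dz":-7,"turn":0},
  {"fingers":-0.5,"dx":0,"dy":0,"dz":-7,"turn":0},
])

```text
clock: 9.35
position: [0.4833, 0.2899, 0.1066]
ee_rot: [0.009, 0.996, -0.091, 0.004]
contact_force: [0.6, 1.3, 0.2]
width: 0.0641
```

```bash
python3 -c "
from h import *
S();print(get_state()['qpos'])"
```

```text
t 9.35 pos [0.4833 0.2899 0.1066] yaw -0.1823 tilt [ 0.006  -0.0188] F [0.6 1.3 0.2] M [-0.   -0.01  0.  ] w 0.0641
[ 0.42919261  0.36931313  1.72848567 -0.02260525  1.04622436  0.62289932]
```

play_rows([
  {"fingers":-0.5,"dx":1,"dy":0.4,"dz":-7,"turn":0},
  {"fingers":-0.5,"dx":1,"dy":0.4,"dz":-7,"turn":0},
  {"fingers":-0.5,"dx":0.5,"dy":0,"dz":-7,"turn":0},
  {"fingers":-0.5,"dx":0,"dy":0,"dz":-7,"turn":0},
  {"fingers":-0.5,"dx":0,"dy":0,"dz":-7,"turn":0},
  {"fingers":-0.5,"dx":0,"dy":0,"dz":-7,"turn":0},
  {"fingers":-0.5,"dx":0,"dy":0,"dz":-7,"turn":0},
  {"fingers":-0.5,"dx":0,"dy":0,"dz":-7,"turn":0},
  {"fingers":-0.5,"dx":0,"dy":0,"dz":-7,"turn":0},
  {"fingers":-0.5,"dx":0,"dy":0,"dz":-7,"turn":0},
])

```text
clock: 10.18
position: [0.4863, 0.2909, 0.0289]
ee_rot: [0.009, 0.996, -0.091, 0.004]
contact_force: [-0.6, 0.1, -0.7]
width: 0.0639
```

```bash
python3 -c "
from h import *
S()"
```

```text
t 10.1833 pos [0.4863 0.2909 0.0289] yaw -0.1823 tilt [ 0.0065 -0.0185] F [-0.6  0.1 -0.7] M [-0.01  0.03  0.03] w 0.0639
```

play_rows([
  {"fingers":1,"dx":0,"dy":0,"dz":0,"turn":0},
  {"fingers":1,"dx":0,"dy":0,"dz":0,"turn":0},
  {"fingers":1,"dx":0,"dy":0,"dz":0,"turn":0},
  {"fingers":1,"dx":0,"dy":0,"dz":0,"turn":0},
  {"fingers":1,"dx":0,"dy":0,"dz":0,"turn":0},
  {"fingers":1,"dx":0,"dy":0,"dz":0,"turn":0},
  {"fingers":1,"dx":0,"dy":0,"dz":0,"turn":0},
], squeeze=60)

```text
clock: 10.77
position: [0.4856, 0.2906, 0.0274]
ee_rot: [0.009, 0.996, -0.091, 0.003]
contact_force: [0.1, 0.4, -2.7]
width: 0.0131
```

```bash
python3 -c "
from h import *
S()"
```

```text
t 10.7667 pos [0.4856 0.2906 0.0274] yaw -0.1823 tilt [ 0.0045 -0.0195] F [ 0.1  0.4 -2.7] M [ 0.    0.   -0.06] w 0.0131
```

play_rows([
  {"fingers":1,"dx":0,"dy":0,"dz":7,"turn":0},
  {"fingers":1,"dx":0,"dy":0,"dz":7,"turn":0},
  {"fingers":1,"dx":0,"dy":0,"dz":7,"turn":0},
  {"fingers":1,"dx":0,"dy":0,"dz":7,"turn":0},
  {"fingers":1,"dx":0,"dy":0,"dz":7,"turn":0},
  {"fingers":1,"dx":0,"dy":0,"dz":7,"turn":0},
  {"fingers":1,"dx":0,"dy":0,"dz":7,"turn":0},
  {"fingers":1,"dx":0,"dy":0,"dz":7,"turn":0},
  {"fingers":1,"dx":3,"dy":-10,"dz":3,"turn":0.012},
  {"fingers":1,"dx":3,"dy":-15,"dz":0,"turn":0.012},
  {"fingers":1,"dx":3,"dy":-17,"dz":0,"turn":0.012},
  {"fingers":1,"dx":3,"dy":-17,"dz":0,"turn":0.012},
  {"fingers":1,"dx":3,"dy":-17,"dz":0,"turn":0.012},
  {"fingers":1,"dx":3,"dy":-17,"dz":0,"turn":0.012},
  {"fingers":1,"dx":3,"dy":-17,"dz":0,"turn":0.012},
  {"fingers":1,"dx":3,"dy":-17,"dz":0,"turn":0.012},
  {"fingers":1,"dx":3,"dy":-17,"dz":0,"turn":0.012},
  {"fingers":1,"dx":3,"dy":-17,"dz":0,"turn":0.012},
  {"fingers":1,"dx":3,"dy":-17,"dz":0,"turn":0.012},
])

```text
clock: 12.35
position: [0.5202, 0.1094, 0.1013]
ee_rot: [0.006, 1.0, -0.019, 0.008]
contact_force: [-0.8, -0.3, -2.1]
width: 0.013
```

```bash
python3 -c "
from h import *
S()"
```

```text
t 12.35 pos [0.5202 0.1094 0.1013] yaw -0.0374 tilt [ 0.0154 -0.013 ] F [-0.8 -0.3 -2.1] M [0.03 0.01 0.01] w 0.013
```

play_rows([
  {"fingers":1,"dx":2,"dy":-17,"dz":0,"turn":0.008},
  {"fingers":1,"dx":2,"dy":-17,"dz":0,"turn":0.008},
  {"fingers":1,"dx":2,"dy":-17,"dz":0,"turn":0.008},
  {"fingers":1,"dx":2,"dy":-17,"dz":0,"turn":0.008},
  {"fingers":1,"dx":2,"dy":-17,"dz":0,"turn":0.008},
  {"fingers":1,"dx":2,"dy":-17,"dz":0,"turn":0.008},
  {"fingers":1,"dx":2,"dy":-17,"dz":0,"turn":0.008},
  {"fingers":1,"dx":1,"dy":-17,"dz":0,"turn":0.008},
  {"fingers":1,"dx":1,"dy":-12,"dz":0,"turn":0.008},
  {"fingers":1,"dx":1,"dy":-8,"dz":0,"turn":0.004},
  {"fingers":1,"dx":0,"dy":0,"dz":0,"turn":0},
])

```text
clock: 13.27
position: [0.5391, -0.0582, 0.1079]
ee_rot: [0.007, 1.0, 0.02, 0.011]
contact_force: [-0.4, -0.6, -0.9]
width: 0.0128
```

```bash
python3 -c "
from h import *
import pickle
st=S();im,st=wrist();pickle.dump((im,st),open('w3.pkl','wb'))
save(im,'w4.png',s=1.2)
print(w2px(im,[(.5496,-.0587,.024)],st))
tiles(im,st,pickle.load(open('g.pkl','rb')))
"
```

```text
t 13.2667 pos [ 0.5391 -0.0582  0.1079] yaw 0.0398 tilt [ 0.0219 -0.0138] F [-0.4 -0.6 -0.9] M [-0.02  0.05  0.03] w 0.0128
[[269.50568722 204.81352325]]
full_tile 31858 [ 0.5708 -0.      0.3447] rms 41.57
stuck_tile 31858 [ 0.5711 -0.0066  0.1429] rms 40.82
short_tile 155268 [0.0915 0.2968 0.6773] rms 152.38
```

View pics/w4.png

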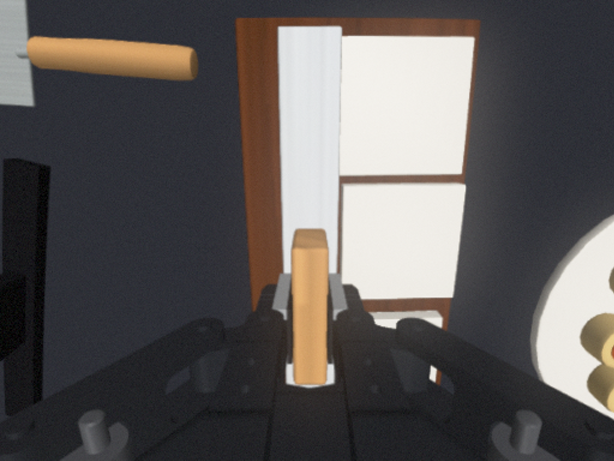

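play_rows([
  {"fingers":1,"dx":0,"dy":0,"dz":-7,"turn":0.005},
  {"fingers":1,"dx":0,"dy":0,"dz":-7,"turn":0.005},
  {"fingers":1,"dx":0,"dy":0,"dz":-7,"turn":0},
  {"fingers":1,"dx":0,"dy":0,"dz":-7,"turn":0},
  {"fingers":1,"dx":0,"dy":0,"dz":-7,"turn":0},
  {"fingers":1,"dx":0,"dy":0,"dz":-7,"turn":0},
  {"fingers":1,"dx":0,"dy":0,"dz":-7,"turn":0},
  {"fingers":1,"dx":0,"dy":0,"dz":-6,"turn":0},
])

```text
clock: 13.98
position: [0.5378, -0.053, 0.0477]
ee_rot: [0.006, 1.0, 0.027, 0.01]
contact_force: [0.3, 0.3, -2.2]
width: 0.0132
```

```bash
python3 -c "
from h import *
S()"
```

```text
t 13.9833 pos [ 0.5378 -0.053   0.0477] yaw 0.0542 tilt [ 0.0208 -0.0107] F [ 0.3  0.3 -2.2] M [0.   0.07 0.02] w 0.0132
```

play_rows([
  {"fingers":1,"dx":0,"dy":-4,"dz":-3,"turn":-0.004},
  {"fingers":1,"dx":0,"dy":-2,"dz":-2,"turn":0},
  {"fingers":1,"dx":0,"dy":0,"dz":-1,"turn":0},
  {"fingers":1,"dx":0,"dy":0,"dz":-1,"turn":0},
])

```text
clock: 14.32
position: [0.537, -0.0589, 0.039]
ee_rot: [0.005, 1.0, 0.025, 0.009]
contact_force: [-4.2, 4.3, 15.1]
width: 0.0128
```

```bash
python3 -c "
from h import *
S()"
```

```text
t 14.3167 pos [ 0.537  -0.0589  0.039 ] yaw 0.0498 tilt [ 0.0176 -0.0093] F [-4.2  4.3 15.1] M [0.01 0.82 0.01] w 0.0128
```

play_rows([
  {"fingers":1,"dx":0,"dy":0,"dz":0.3,"turn":0},
  {"fingers":1,"dx":2,"dy":0.1,"dz":0,"turn":0},
  {"fingers":1,"dx":2,"dy":0.1,"dz":0,"turn":0},
  {"fingers":1,"dx":2,"dy":0.1,"dz":0,"turn":0},
])

```text
clock: 14.65
position: [0.5441, -0.0593, 0.041]
ee_rot: [0.005, 1.0, 0.024, 0.01]
contact_force: [-0.7, 0.2, -2.0]
width: 0.0129
```

```bash
python3 -c "
from h import *
S()"
```

```text
t 14.65 pos [ 0.5441 -0.0593  0.041 ] yaw 0.0488 tilt [ 0.0204 -0.0102] F [-0.7  0.2 -2. ] M [ 0.11  0.2  -0.06] w 0.0129
```

play_rows([
  {"fingers":1,"dx":1.5,"dy":0.1,"dz":-0.8,"turn":0.001},
  {"fingers":1,"dx":1.5,"dy":0.1,"dz":-0.6,"turn":0},
  {"fingers":1,"dx":1.5,"dy":0.1,"dz":-0.3,"turn":0},
])

```text
clock: 14.9
position: [0.5456, -0.059, 0.0391]
ee_rot: [0.005, 1.0, 0.025, 0.006]
contact_force: [-4.8, 0.3, 9.3]
width: 0.013
```

```bash
python3 -c "
from h import *
S()"
```

```text
t 14.9 pos [ 0.5456 -0.059   0.0391] yaw 0.0503 tilt [ 0.0125 -0.0101] F [-4.8  0.3  9.3] M [-0.49  1.11 -0.12] w 0.013
```

play_rows([
  {"fingers":1,"dx":2,"dy":0.1,"dz":0,"turn":0},
  {"fingers":1,"dx":2,"dy":0.1,"dz":-0.2,"turn":0},
  {"fingers":1,"dx":2,"dy":0.1,"dz":-0.2,"turn":0},
  {"fingers":1,"dx":2,"dy":0.1,"dz":-0.2,"turn":0},
])

```text
clock: 15.23
position: [0.5461, -0.059, 0.039]
ee_rot: [0.006, 1.0, 0.026, -0.002]
contact_force: [-6.4, -0.1, 6.8]
width: 0.0125
```

```bash
python3 -c "
from h import *
S()"
```

```text
t 15.2333 pos [ 0.5461 -0.059   0.039 ] yaw 0.052 tilt [-0.0043 -0.0114] F [-6.4 -0.1  6.8] M [-0.59  1.02 -0.3 ] w 0.0125
```

play_rows([
  {"fingers":1,"dx":3,"dy":0.1,"dz":0.5,"turn":0},
  {"fingers":1,"dx":4,"dy":0.1,"dz":0.2,"turn":0},
  {"fingers":1,"dx":4,"dy":0.1,"dz":0,"turn":0},
])

```text
clock: 15.48
position: [0.5501, -0.0586, 0.0392]
ee_rot: [0.005, 1.0, 0.026, -0.01]
contact_force: [-10.9, -1.7, 8.1]
width: 0.0128
```

```bash
python3 -c "
from h import *
import pickle
S();im,st=wrist();pickle.dump((im,st),open('w4.pkl','wb'))
save(im,'w5.png',s=1.5)"
```

```text
t 15.4833 pos [ 0.5501 -0.0586  0.0392] yaw 0.0528 tilt [-0.0198 -0.0115] F [-10.9  -1.7   8.1] M [-0.65  1.84 -0.26] w 0.0128
```

View pics/w5.png

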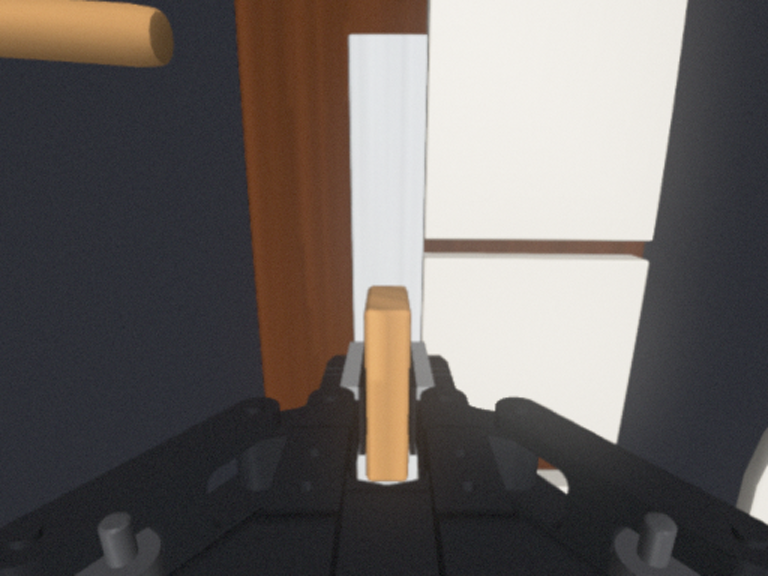

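The view shows the bar almost flush: full tile front edge at col 427, stuck at about 424, bar edge at about 424. Pushing firmer until it stalls on the stuck tile.

play_rows([
  {"fingers":1,"dx":5,"dy":0.2,"dz":0.3,"turn":0},
  {"fingers":1,"dx":5,"dy":0.2,"dz":0.2,"turn":0},
])

```text
clock: 15.7
position: [0.5505, -0.0586, 0.0394]
ee_rot: [0.006, 0.999, 0.027, -0.021]
contact_force: [-11.9, -1.0, 9.3]
width: 0.0128
```

```bash
python3 -c "
from h import *
S()"
```

```text
t 15.7 pos [ 0.5505 -0.0586  0.0394] yaw 0.0546 tilt [-0.0417 -0.0124] F [-11.9  -1.    9.3] M [-0.81  1.98 -0.32] w 0.0128
```

play_rows([
  {"fingers":1,"dx":6,"dy":0.2,"dz":0.3,"turn":0},
  {"fingers":1,"dx":6,"dy":0.2,"dz":0.2,"turn":0},
])

```text
clock: 15.87
position: [0.5509, -0.0586, 0.0397]
ee_rot: [0.006, 0.999, 0.028, -0.034]
contact_force: [-13.0, -2.2, 10.2]
width: 0.0132
```

```bash
python3 -c "
from h import *
import pickle
S();im,st=wrist();pickle.dump((im,st),open('w4.pkl','wb'))
save(im,'w6.png',s=1.5)
g=im['pixels'].astype(int).min(2)
for r in list(range(30,220,10)): print(r, g[r,268:296].tolist())"
```

```text
t 15.8667 pos [ 0.5509 -0.0586  0.0397] yaw 0.0559 tilt [-0.0672 -0.0132] F [-13.   -2.2  10.2] M [-0.8   2.23 -0.37] w 0.0132
30 [222, 221, 221, 220, 225, 225, 227, 227, 226, 225, 226, 226, 224, 226, 225, 223, 214, 186, 159, 207, 233, 235, 234, 233, 233, 235, 234, 235]
40 [221, 219, 221, 221, 224, 225, 228, 226, 225, 225, 225, 227, 225, 224, 227, 225, 206, 159, 181, 219, 234, 234, 233, 234, 234, 234, 234, 235]
50 [221, 221, 221, 223, 224, 227, 228, 225, 227, 225, 225, 226, 227, 226, 225, 223, 201, 141, 192, 227, 234, 235, 234, 234, 234, 234, 233, 234]
60 [220, 221, 224, 224, 224, 227, 226, 225, 226, 226, 227, 226, 227, 227, 224, 221, 198, 145, 199, 232, 234, 234, 235, 234, 234, 234, 234, 234]
70 [221, 223, 221, 223, 227, 226, 229, 229, 227, 227, 228, 226, 227, 225, 225, 217, 182, 176, 210, 232, 233, 234, 232, 234, 234, 234, 234, 235]
80 [221, 221, 222, 225, 225, 226, 227, 226, 226, 225, 226, 226, 226, 225, 225, 210, 159, 190, 221, 231, 234, 234, 233, 233, 234, 233, 234, 234]
90 [223, 221, 223, 225, 226, 228, 227, 226, 225, 224, 226, 224, 226, 225, 223, 212, 158, 193, 226, 232, 234, 
[... 1062 characters left out ...]
6, 225, 227, 225, 222, 224, 225, 226, 227, 223, 208, 169, 165, 179, 185, 184, 186, 182, 181, 184, 183, 184, 183, 184, 182]
180 [221, 224, 225, 227, 225, 225, 224, 225, 225, 225, 226, 226, 218, 184, 182, 214, 227, 230, 228, 230, 231, 230, 230, 230, 230, 230, 231, 230]
190 [186, 212, 224, 225, 226, 225, 224, 224, 226, 226, 229, 227, 214, 170, 185, 221, 229, 230, 229, 230, 231, 230, 229, 231, 229, 231, 232, 228]
200 [96, 101, 95, 102, 139, 205, 224, 224, 226, 227, 228, 227, 218, 173, 193, 225, 229, 228, 229, 230, 230, 231, 230, 231, 229, 230, 231, 229]
210 [116, 116, 119, 116, 110, 119, 194, 222, 226, 228, 227, 225, 207, 189, 212, 227, 231, 229, 231, 229, 228, 229, 229, 230, 230, 231, 230, 229]
```

play_rows([
  {"fingers":1,"dx":0,"dy":0,"dz":0.3,"turn":0},
  {"fingers":0.3,"dx":0,"dy":0,"dz":0,"turn":0},
  {"fingers":0.3,"dx":0,"dy":0,"dz":0,"turn":0},
  {"fingers":0.3,"dx":0,"dy":0,"dz":0,"turn":0},
  {"fingers":0.3,"dx":0,"dy":0,"dz":0,"turn":0},
])

```text
clock: 16.33
position: [0.5555, -0.059, 0.0407]
ee_rot: [0.006, 0.999, 0.028, -0.03]
contact_force: [-0.1, -0.8, 0.2]
width: 0.0302
```

```bash
python3 -c "
from h import *
import pickle
S();im,st=wrist();pickle.dump((im,st),open('w5.pkl','wb'))
save(im,'w7.png',s=1.5)
g=im['pixels'].astype(int).min(2)
for r in list(range(30,220,20)): print(r, g[r,264:296].tolist())"
```

```text
t 16.3333 pos [ 0.5555 -0.059   0.0407] yaw 0.0562 tilt [-0.0595 -0.0141] F [-0.1 -0.8  0.2] M [ 0.03 -0.01 -0.04] w 0.0302
30 [226, 225, 226, 227, 225, 222, 200, 129, 72, 61, 62, 81, 159, 211, 234, 234, 234, 233, 234, 234, 234, 235, 235, 234, 233, 234, 235, 234, 234, 232, 234, 232]
50 [225, 226, 226, 225, 224, 220, 193, 124, 76, 67, 66, 91, 185, 222, 232, 235, 232, 232, 234, 234, 233, 233, 234, 235, 235, 234, 235, 234, 234, 234, 234, 232]
70 [225, 226, 226, 226, 225, 217, 183, 117, 77, 72, 77, 129, 194, 229, 232, 233, 233, 233, 234, 233, 234, 233, 234, 232, 233, 233, 234, 234, 233, 233, 234, 234]
90 [225, 226, 225, 227, 224, 212, 166, 107, 74, 76, 98, 174, 220, 231, 234, 232, 233, 232, 232, 233, 233, 232, 232, 233, 233, 234, 234, 233, 233, 232, 233, 233]
110 [228, 226, 225, 225, 225, 211, 153, 95, 75, 82, 107, 183, 226, 231, 233, 233, 233, 232, 233, 232, 233, 232, 233, 233, 232, 232, 232, 233, 232, 233, 232, 232]
130 [224, 226, 226, 225, 224, 210, 155, 94, 77, 90, 159, 208, 226, 231, 232, 231, 231, 230, 232, 232, 232, 231, 232, 231, 230, 231, 230, 233, 232, 231, 230, 230]
150 [225, 224, 225, 225, 222, 203, 147, 87, 75, 98, 177, 221, 228, 230, 231, 230, 230, 230, 231, 232, 230, 229, 230, 230, 231, 230, 231, 230, 230, 232, 231, 229]
170 [224, 224, 225, 226, 220, 193, 132, 87, 78, 111, 166, 202, 213, 213, 213, 214, 212, 211, 209, 205, 207, 202, 199, 203, 200, 200, 199, 200, 198, 195, 196, 198]
190 [227, 226, 226, 229, 220, 179, 118, 81, 88, 165, 217, 227, 230, 230, 230, 229, 231, 230, 230, 230, 231, 228, 230, 230, 230, 230, 231, 230, 230, 231, 231, 231]
210 [225, 227, 228, 227, 214, 158, 96, 76, 110, 182, 222, 231, 227, 229, 230, 229, 229, 229, 229, 230, 230, 229, 229, 229, 230, 229, 230, 230, 229, 229, 230, 231]
```

View pics/w7.png

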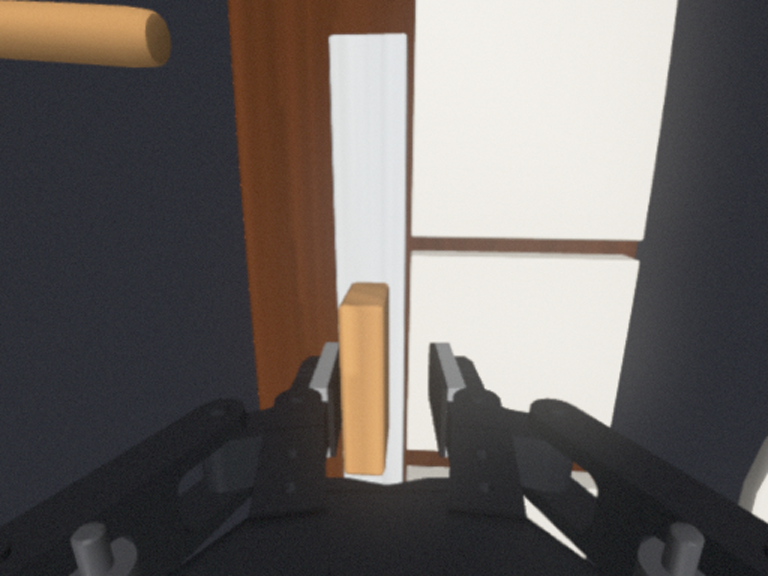

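A roughly 2 mm gap opened on release because the bar sprang back after being held tilted; the tile edges themselves line up. I'll rise, correct the tool tilt, and push the bar's front side low down with closed fingertips.

play_rows([
  {"fingers":0.3,"dx":-2,"dy":0,"dz":7,"turn":0},
  {"fingers":0.3,"dx":0,"dy":0,"dz":7,"turn":0},
  {"fingers":0.3,"dx":0,"dy":0,"dz":7,"turn":0},
  {"fingers":0.3,"dx":0,"dy":0,"dz":7,"turn":0},
  {"fingers":0.3,"dx":0,"dy":0,"dz":7,"turn":0},
  {"fingers":1,"dx":0,"dy":0,"dz":7,"turn":0},
  {"fingers":1,"dx":0,"dy":0,"dz":7,"turn":0},
  {"fingers":1,"dx":0,"dy":0,"dz":7,"turn":0},
  {"fingers":1,"dx":0,"dy":0,"dz":7,"turn":0},
  {"fingers":1,"dx":0,"dy":0,"dz":7,"turn":0},
  {"fingers":1,"dx":0,"dy":0,"dz":7,"turn":0},
  {"fingers":1,"dx":0,"dy":0,"dz":7,"turn":0},
  {"fingers":1,"dx":0,"dy":0,"dz":7,"turn":0},
  {"fingers":1,"dx":0,"dy":0,"dz":7,"turn":0},
  {"fingers":1,"dx":0,"dy":0,"dz":7,"turn":0},
  {"fingers":1,"dx":0,"dy":0,"dz":7,"turn":0},
  {"fingers":1,"dx":0,"dy":0,"dz":7,"turn":0},
])

```text
clock: 17.8
position: [0.554, -0.0588, 0.1726]
ee_rot: [0.006, 0.999, 0.028, -0.029]
contact_force: [1.6, -0.8, -0.9]
width: 0.0001
```

```bash
python3 -c "
from h import *
S();print(get_state()['qpos'])"
```

```text
t 17.8 pos [ 0.554  -0.0588  0.1726] yaw 0.0563 tilt [-0.0571 -0.014 ] F [ 1.6 -0.8 -0.9] M [ 0.03 -0.03  0.03] w 0.0001
[-0.21406596  0.32552123  1.61340723 -0.02716388  1.25559063 -0.2615705 ]
```

play_rows([
  {"fingers":1,"dx":-20,"dy":0,"dz":-36,"turn":0},
  {"fingers":1,"dx":-20,"dy":0,"dz":-36,"turn":0},
  {"fingers":1,"dx":0,"dy":0,"dz":0,"turn":0},
])

```text
clock: 18.05
position: [0.5168, -0.0594, 0.1042]
ee_rot: [0.008, 0.999, 0.028, -0.023]
contact_force: [-2.5, 1.0, -0.5]
width: -0.0003
```

```bash
python3 -c "
from h import *
S()
im,st=wrist();import pickle;pickle.dump((im,st),open('w6.pkl','wb'))"
```

```text
t 18.05 pos [ 0.5168 -0.0594  0.1042] yaw 0.0567 tilt [-0.0459 -0.0164] F [-2.5  1.  -0.5] M [ 0.01  0.06 -0.02] w -0.0003
```

play_rows([
  {"fingers":1,"dx":-3,"dy":0,"dz":-8,"turn":-0.005},
  {"fingers":1,"dx":-2,"dy":0,"dz":-8,"turn":0},
  {"fingers":1,"dx":0,"dy":0,"dz":-8,"turn":0},
  {"fingers":1,"dx":0,"dy":0,"dz":-8,"turn":0},
  {"fingers":1,"dx":0,"dy":0,"dz":-8,"turn":0},
  {"fingers":1,"dx":0,"dy":0,"dz":-8,"turn":0},
  {"fingers":1,"dx":0,"dy":0,"dz":-7,"turn":0},
  {"fingers":1,"dx":0,"dy":0,"dz":-6,"turn":0},
  {"fingers":1,"dx":0,"dy":0,"dz":-3,"turn":0},
])

```text
clock: 18.85
position: [0.5276, -0.0623, 0.0444]
ee_rot: [0.011, 1.0, 0.026, -0.01]
contact_force: [0.4, -0.7, 0.3]
width: 0.0003
```

```bash
python3 -c "
from h import *
S()"
```

```text
t 18.85 pos [ 0.5276 -0.0623  0.0444] yaw 0.051 tilt [-0.0201 -0.0217] F [ 0.4 -0.7  0.3] M [ 0.   -0.04  0.03] w 0.0003
```

play_rows([
  {"fingers":1,"dx":-8,"dy":1,"dz":0,"turn":0},
  {"fingers":1,"dx":-8,"dy":1,"dz":0,"turn":0},
  {"fingers":1,"dx":-2,"dy":0,"dz":0,"turn":0},
])

```text
clock: 19.1
position: [0.5079, -0.06, 0.0429]
ee_rot: [0.01, 1.0, 0.026, -0.011]
contact_force: [-0.7, 0.1, -0.9]
width: 0.0001
```

```bash
python3 -c "
from h import *
S()
im,st=wrist(); save(im,'w8.png',s=1.5)"
```

```text
t 19.1 pos [ 0.5079 -0.06    0.0429] yaw 0.0511 tilt [-0.0224 -0.0211] F [-0.7  0.1 -0.9] M [ 0.   -0.04 -0.05] w 0.0001
```

View pics/w8.png

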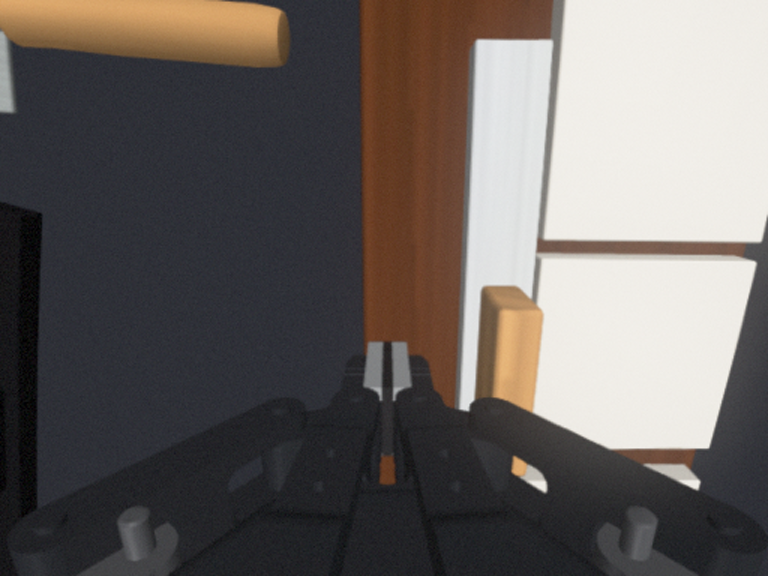

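play_rows([
  {"fingers":1,"dx":0,"dy":1,"dz":-5,"turn":0},
  {"fingers":1,"dx":0,"dy":0,"dz":-5,"turn":0},
  {"fingers":1,"dx":3,"dy":0,"dz":-4,"turn":0},
  {"fingers":1,"dx":4,"dy":0,"dz":-1,"turn":0},
  {"fingers":1,"dx":4,"dy":0,"dz":0,"turn":0},
])

```text
clock: 19.57
position: [0.5196, -0.0591, 0.0279]
ee_rot: [0.011, 1.0, 0.025, -0.01]
contact_force: [0.5, 0.0, -0.1]
width: -0.0001
```

```bash
python3 -c "
from h import *
S()"
```

```text
t 19.5667 pos [ 0.5196 -0.0591  0.0279] yaw 0.0507 tilt [-0.0189 -0.0219] F [ 0.5  0.  -0.1] M [-0.04 -0.03  0.01] w -0.0001
```

play_rows([
  {"fingers":1,"dx":4,"dy":0.2,"dz":0,"turn":0},
  {"fingers":1,"dx":4,"dy":0.2,"dz":-0.3,"turn":0},
  {"fingers":1,"dx":4,"dy":0.2,"dz":-0.3,"turn":0},
])

```text
clock: 19.82
position: [0.5261, -0.0586, 0.0272]
ee_rot: [0.011, 0.999, 0.027, -0.018]
contact_force: [-12.5, -3.0, 17.2]
width: -0.0
```

```bash
python3 -c "
from h import *
S()"
```

```text
t 19.8167 pos [ 0.5261 -0.0586  0.0272] yaw 0.0529 tilt [-0.0354 -0.0221] F [-12.5  -3.   17.2] M [-0.51  1.94 -0.06] w -0.0
```

play_rows([
  {"fingers":1,"dx":5,"dy":0.2,"dz":-0.3,"turn":0},
  {"fingers":1,"dx":7,"dy":0.3,"dz":-0.3,"turn":0},
])

```text
clock: 19.98
position: [0.5262, -0.0586, 0.0276]
ee_rot: [0.011, 0.999, 0.028, -0.032]
contact_force: [-17.3, -3.3, 16.1]
width: -0.0
```

```bash
python3 -c "
from h import *
S()"
```

```text
t 19.9833 pos [ 0.5262 -0.0586  0.0276] yaw 0.0561 tilt [-0.0627 -0.0235] F [-17.3  -3.3  16.1] M [-0.66  2.63 -0.08] w -0.0
```

play_rows([
  {"fingers":1,"dx":0,"dy":0,"dz":1,"turn":0},
  {"fingers":1,"dx":-5,"dy":0,"dz":1,"turn":0},
  {"fingers":1,"dx":-8,"dy":0,"dz":3,"turn":0},
  {"fingers":1,"dx":0,"dy":0,"dz":7,"turn":0},
  {"fingers":1,"dx":0,"dy":0,"dz":7,"turn":0},
  {"fingers":1,"dx":0,"dy":0,"dz":7,"turn":0},
  {"fingers":1,"dx":0,"dy":0,"dz":7,"turn":0},
  {"fingers":1,"dx":0,"dy":0,"dz":7,"turn":0},
  {"fingers":1,"dx":0,"dy":0,"dz":7,"turn":0},
])

```text
clock: 20.73
position: [0.5134, -0.0588, 0.0791]
ee_rot: [0.011, 0.999, 0.028, -0.031]
contact_force: [0.4, 0.6, 0.1]
width: -0.0001
```

```bash
python3 -c "
from h import *
import pickle
S()
im,st=wrist(); pickle.dump((im,st),open('w9.pkl','wb')); save(im,'w9.png',s=1.5)
g=im['pixels'].astype(int).min(2)
for y in (.06,.045,.03,.015,0,-.03,-.05,-.09):
  o=[]
  for dx in np.arange(-.006,.008,.0005):
    c=np.array([.562+dx+ -.0495*(y), -.0581+y]); 
    u=w2px(im,[(*c,.024)],st)[0]; o.append(int(cv2.getRectSubPix(g.astype(np.float32),(1,1),u.astype(float).tolist())[0,0]) if 0<u[0]<511 and 0<u[1]<383 else -1)
  print(y,o)
"
```

```text
t 20.7333 pos [ 0.5134 -0.0588  0.0791] yaw 0.0564 tilt [-0.0621 -0.0238] F [0.4 0.6 0.1] M [ 0.    0.   -0.03] w -0.0001
0.06 [226, 226, 226, 226, 226, 226, 226, 226, 225, 220, 206, 173, 195, 217, 230, 232, 233, 232, 231, 231, 231, 231, 232, 232, 231, 231, 231, 232]
0.045 [225, 227, 227, 226, 225, 225, 226, 226, 226, 222, 198, 121, 93, 80, 76, 78, 78, 79, 80, 79, 77, 80, 80, 79, 80, 80, 79, 78]
0.03 [224, 225, 225, 225, 225, 225, 226, 226, 227, 222, 201, 160, 192, 216, 229, 232, 231, 230, 230, 231, 231, 231, 231, 231, 231, 230, 230, 231]
0.015 [113, 115, 116, 116, 117, 119, 120, 121, 120, 118, 118, 119, 126, 182, 218, 229, 230, 230, 230, 230, 231, 230, 230, 231, 230, 230, 230, 231]
0 [114, 115, 116, 115, 112, 110, 114, 118, 120, 121, 119, 120, 131, 181, 212, 227, 230, 229, 229, 230, 228, 229, 230, 230, 229, 230, 230, 230]
-0.03 [109, 111, 112, 112, 113, 115, 117, 119, 118, 117, 117, 115, 131, 162, 214, 226, 228, 227, 228, 228, 227, 227, 228, 227, 227, 228, 229, 229]
-0.05 [51, 50, 51, 51, 50, 52, 54, 53, 53, 53, 53, 55, 56, 51, 52, 54, 55, 55, 55, 55, 55, 54, 53, 55, 56, 55, 56, 55]
-0.09 [37, 33, 35, 37, 36, 35, 35, 40, 39, 36, 36, 36, 38, 40, 41, 40, 40, 41, 39, 39, 41, 40, 41, 41, 40, 39, 35, 39]
```

Seam is now a hairline under 0.5 mm, and full and stuck tile fronts sit at the same offset. Going to the holder while correcting tool tilt.

play_rows([
  {"fingers":-1,"dx":0,"dy":-10,"dz":9,"turn":0},
  {"fingers":-1,"dx":0,"dy":-10,"dz":9,"turn":0},
  {"fingers":-1,"dx":0,"dy":-10,"dz":9,"turn":0},
  {"fingers":-1,"dx":0,"dy":-10,"dz":9,"turn":0},
  {"fingers":-1,"dx":0,"dy":-10,"dz":9,"turn":0},
  {"fingers":-1,"dx":0,"dy":-10,"dz":9,"turn":0},
  {"fingers":-1,"dx":0,"dy":-10,"dz":9,"turn":0},
  {"fingers":-1,"dx":0,"dy":-10,"dz":9,"turn":0},
  {"fingers":-1,"dx":0,"dy":-10,"dz":9,"turn":0},
  {"fingers":-1,"dx":0,"dy":-10,"dz":9,"turn":0},
  {"fingers":-1,"dx":0,"dy":-10,"dz":9,"turn":0},
  {"fingers":-1,"dx":0,"dy":-10,"dz":9,"turn":0},
  {"fingers":-1,"dx":0,"dy":-10,"dz":9,"turn":0},
  {"fingers":-1,"dx":0,"dy":-10,"dz":9,"turn":0},
  {"fingers":-1,"dx":0,"dy":-10,"dz":9,"turn":0},
  {"fingers":-1,"dx":0,"dy":-10,"dz":9,"turn":0},
  {"fingers":-1,"dx":0,"dy":-10,"dz":9,"turn":0},
  {"fingers":-1,"dx":0,"dy":-10,"dz":9,"turn":0},
  {"fingers":-1,"dx":0,"dy":-10,"dz":9,"turn":0},
  {"fingers":-1,"dx":0,"dy":-10,"dz":9,"turn":0},
])

```text
clock: 22.45
position: [0.5124, -0.2804, 0.2796]
ee_rot: [0.011, 0.999, 0.029, -0.03]
contact_force: [-0.1, -0.9, -0.2]
width: 0.0853
```

```bash
cat >> h.py <<'E'
def rt():
    st=get_state(); q=st["ee_rot"]; z=R.from_quat([q[1],q[2],q[3],q[0]]).as_matrix()[:,2]; a=st["qpos"][0]
    print("radial tilt",round(z[0]*np.cos(a)+z[1]*np.sin(a),4),"tang",round(-z[0]*np.sin(a)+z[1]*np.cos(a),4))
E
python3 -c "
from h import *
S();rt()"
```

```text
t 22.45 pos [ 0.5124 -0.2804  0.2796] yaw 0.0565 tilt [-0.0603 -0.0246] F [-0.1 -0.9 -0.2] M [ 0.07 -0.02  0.02] w 0.0853
radial tilt -0.0365 tang -0.0539
```

play_rows([
  {"fingers":-1,"dx":0,"dy":0,"dz":-40,"turn":0},
  {"fingers":-1,"dx":0,"dy":0,"dz":-40,"turn":0},
  {"fingers":-1,"dx":0,"dy":0,"dz":-40,"turn":0},
  {"fingers":-1,"dx":0,"dy":0,"dz":0,"turn":0},
  {"fingers":-1,"dx":0,"dy":0,"dz":0,"turn":0},
])

```text
clock: 22.87
position: [0.5155, -0.2885, 0.165]
ee_rot: [0.017, 0.999, 0.027, -0.024]
contact_force: [0.4, -0.7, 1.4]
width: 0.0855
```

```bash
python3 -c "
from h import *
S();rt()"
```

```text
t 22.8667 pos [ 0.5155 -0.2885  0.165 ] yaw 0.0533 tilt [-0.0474 -0.0351] F [ 0.4 -0.7  1.4] M [ 0.03 -0.09 -0.02] w 0.0855
radial tilt -0.0196 tang -0.0556
```

play_rows([
  {"fingers":-1,"dx":0,"dy":0,"dz":9,"turn":-0.11},
  {"fingers":-1,"dx":0,"dy":0,"dz":9,"turn":-0.11},
  {"fingers":-1,"dx":0,"dy":0,"dz":9,"turn":-0.11},
  {"fingers":-1,"dx":0,"dy":0,"dz":9,"turn":-0.11},
  {"fingers":-1,"dx":0,"dy":0,"dz":9,"turn":-0.11},
  {"fingers":-1,"dx":0,"dy":0,"dz":9,"turn":-0.11},
  {"fingers":-1,"dx":0,"dy":0,"dz":9,"turn":-0.11},
  {"fingers":-1,"dx":0,"dy":0,"dz":9,"turn":-0.11},
  {"fingers":-1,"dx":0,"dy":0,"dz":9,"turn":-0.11},
  {"fingers":-1,"dx":0,"dy":0,"dz":9,"turn":-0.11},
  {"fingers":-1,"dx":0,"dy":0,"dz":9,"turn":-0.11},
  {"fingers":-1,"dx":0,"dy":0,"dz":9,"turn":-0.11},
  {"fingers":-1,"dx":0,"dy":0,"dz":9,"turn":-0.11},
  {"fingers":-1,"dx":0,"dy":0,"dz":9,"turn":0},
])

```text
clock: 24.03
position: [0.5235, -0.296, 0.3369]
ee_rot: [0.002, 0.751, -0.66, -0.009]
contact_force: [0.3, -0.4, 0.6]
width: 0.0857
```

```bash
python3 -c "
from h import *
import pickle
S();rt()
im,st=wrist(); pickle.dump((im,st),open('w10.pkl','wb')); save(im,'w10.png',s=1.5)
for l,d,z,gu in(('holder',(.09,.05,.025),0,[.51,-.3,.19]),('spacer',(.05,.01,.03),.025,[.51,-.3,.19])):
  for m in masks_of(im,l)[:2]: print(l,m['p'],m['xy'],m['region'].sum(),fit(im,st,m['region'],d,z,gu))
"
```

```text
t 24.0333 pos [ 0.5235 -0.296   0.3369] yaw -1.4426 tilt [-0.0166  0.0089] F [ 0.3 -0.4  0.6] M [-0.05  0.03 -0.01] w 0.0857
radial tilt -0.0186 tang -0.0026
holder 0.77 [265.3, 159.9] 1686 (array([ 0.51174001, -0.29457493,  0.22996898]), np.float64(0.5972958239116595))
spacer 0.71 [258.8, 167.9] 251 (array([ 0.51233963, -0.29460559,  0.22724411]), np.float64(0.32666308426880314))
```

View pics/w10.png

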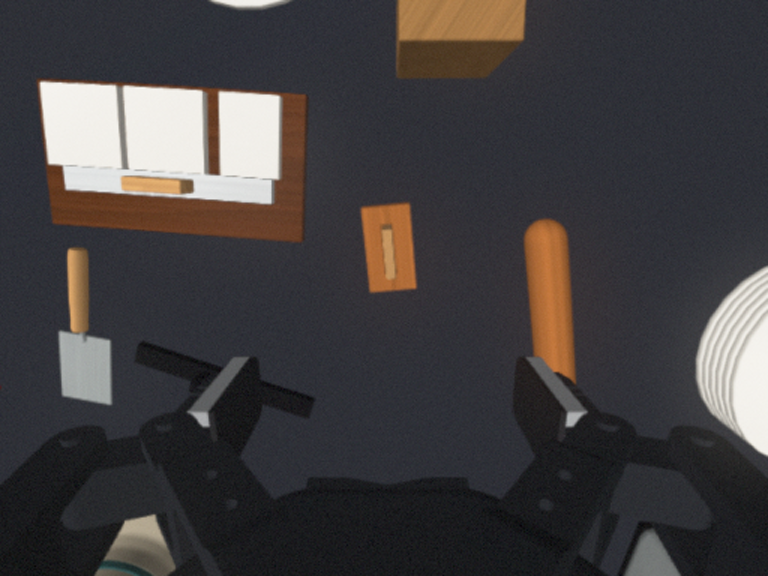

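Tiles are in line with the bar across all three (bar cols 63–273). Holder is at (388,248) with the spacer in its slot, yaw ≈ 0.228. Descending on it.

play_rows([
  {"fingers":-0.5,"dx":0,"dy":0,"dz":-35,"turn":0.025},
  {"fingers":-0.5,"dx":0,"dy":0,"dz":-35,"turn":0.025},
  {"fingers":-0.5,"dx":-2,"dy":0,"dz":-8,"turn":0.025},
  {"fingers":-0.5,"dx":-2,"dy":0,"dz":-8,"turn":0.025},
  {"fingers":-0.5,"dx":-2,"dy":0,"dz":-8,"turn":0},
  {"fingers":-0.5,"dx":-2,"dy":0,"dz":-8,"turn":0},
  {"fingers":-0.5,"dx":-2,"dy":0,"dz":-8,"turn":0},
  {"fingers":-0.5,"dx":0,"dy":0,"dz":-8,"turn":0},
  {"fingers":-0.5,"dx":0,"dy":0,"dz":-8,"turn":0},
  {"fingers":-0.5,"dx":0,"dy":0,"dz":-8,"turn":0},
  {"fingers":-0.5,"dx":0,"dy":0,"dz":-8,"turn":0},
])

```text
clock: 25.1
position: [0.513, -0.2954, 0.1884]
ee_rot: [0.002, 0.79, -0.613, -0.007]
contact_force: [0.8, -0.2, -0.4]
width: 0.064
```

```bash
cat >> h.py <<'E'
def look():
    im,st=wrist()
    for l,d,z,gu in(('holder',(.09,.05,.025),0,[.512,-.295,.22]),('spacer',(.05,.01,.03),.025,[.512,-.295,.22])):
      for m in masks_of(im,l)[:1]: print(l,m['p'],m['xy'],m['region'].sum(),fit(im,st,m['region'],d,z,gu))
E
python3 -c "
from h import *
import pickle
S();rt();look()
im,st=pickle.load(open('w10.pkl','rb'));tiles(im,st,pickle.load(open('g.pkl','rb')))
"
```

```text
t 25.1 pos [ 0.513  -0.2954  0.1884] yaw -1.3193 tilt [-0.0132  0.0051] F [ 0.8 -0.2 -0.4] M [-0.   -0.    0.03] w 0.064
radial tilt -0.0136 tang -0.0037
holder 0.82 [266.7, 173.9] 3543 (array([ 0.51172823, -0.29483443,  0.22259222]), np.float64(0.7283792208064008))
spacer 0.92 [258.7, 182.3] 603 (array([ 0.51266184, -0.29446474,  0.23242502]), np.float64(0.5753235231020623))
full_tile 10281 [ 0.5934 -0.0581 -3.0845] rms 31.44
stuck_tile 10281 [ 0.5936 -0.058   0.0598] rms 31.44
short_tile 10281 [ 0.5941 -0.0664  0.0876] rms 36.55
```

play_rows([
  {"fingers":-0.5,"dx":0,"dy":1,"dz":-8,"turn":-0.012},
  {"fingers":-0.5,"dx":0,"dy":0,"dz":-8,"turn":-0.012},
  {"fingers":-0.5,"dx":0,"dy":0,"dz":-8,"turn":0},
  {"fingers":-0.5,"dx":0,"dy":0,"dz":-8,"turn":0},
  {"fingers":-0.5,"dx":0,"dy":0,"dz":-8,"turn":0},
  {"fingers":-0.5,"dx":0,"dy":0,"dz":-8,"turn":0},
  {"fingers":-0.5,"dx":0,"dy":0,"dz":-8,"turn":0},
  {"fingers":-0.5,"dx":0,"dy":0,"dz":-8,"turn":0},
  {"fingers":-0.5,"dx":0,"dy":0,"dz":-8,"turn":0},
  {"fingers":-0.5,"dx":0,"dy":0,"dz":-8,"turn":0},
  {"fingers":-0.5,"dx":0,"dy":0,"dz":-8,"turn":0},
  {"fingers":-0.5,"dx":0,"dy":0,"dz":-8,"turn":0},
  {"fingers":-0.5,"dx":0,"dy":0,"dz":-8,"turn":0},
  {"fingers":-0.5,"dx":0,"dy":0,"dz":-7,"turn":0},
])

```text
clock: 26.42
position: [0.514, -0.2949, 0.0679]
ee_rot: [0.002, 0.782, -0.623, -0.005]
contact_force: [-0.2, 0.0, 0.5]
width: 0.0643
```

```bash
python3 -c "
from h import *
S();rt();look()
"
```

```text
t 26.4167 pos [ 0.514  -0.2949  0.0679] yaw -1.3458 tilt [-0.0104  0.0036] F [-0.2  0.   0.5] M [ 0.02  0.   -0.01] w 0.0643
radial tilt -0.0105 tang -0.0033
holder 0.72 [272.5, 207.2] 8563 (array([ 0.51209086, -0.29480948,  0.21969471]), np.float64(15.378018912181625))
spacer 0.6 [256.6, 233.4] 1654 (array([ 0.5120709 , -0.29472224,  0.21607142]), np.float64(0.6419884822232201))
```

play_rows([
  {"fingers":-0.5,"dx":-1,"dy":0,"dz":-7,"turn":0},
  {"fingers":-0.5,"dx":0,"dy":0,"dz":-7,"turn":0},
  {"fingers":-0.5,"dx":0,"dy":0,"dz":-6,"turn":0},
  {"fingers":-0.5,"dx":0,"dy":0,"dz":-3,"turn":0},
  {"fingers":1,"dx":0,"dy":0,"dz":0,"turn":0},
  {"fingers":1,"dx":0,"dy":0,"dz":0,"turn":0},
  {"fingers":1,"dx":0,"dy":0,"dz":0,"turn":0},
  {"fingers":1,"dx":0,"dy":0,"dz":0,"turn":0},
  {"fingers":1,"dx":0,"dy":0,"dz":0,"turn":0},
  {"fingers":1,"dx":0,"dy":0,"dz":0,"turn":0},
  {"fingers":1,"dx":0,"dy":0,"dz":0,"turn":0},
], squeeze=40)

```text
clock: 27.48
position: [0.5143, -0.2959, 0.0451]
ee_rot: [0.002, 0.782, -0.623, -0.003]
contact_force: [0.8, -1.0, -0.1]
width: 0.0088
```

```bash
python3 -c "
from h import *
S();rt()
"
```

```text
t 27.4833 pos [ 0.5143 -0.2959  0.0451] yaw -1.3457 tilt [-0.0069  0.001 ] F [ 0.8 -1.  -0.1] M [ 0.01  0.03 -0.02] w 0.0088
radial tilt -0.0061 tang -0.0033
```

play_rows([
  {"fingers":1,"dx":0,"dy":0,"dz":7,"turn":0},
  {"fingers":1,"dx":0,"dy":0,"dz":7,"turn":0},
  {"fingers":1,"dx":0,"dy":0,"dz":7,"turn":0},
  {"fingers":1,"dx":0,"dy":0,"dz":7,"turn":0},
  {"fingers":1,"dx":0,"dy":0,"dz":7,"turn":0},
  {"fingers":1,"dx":0,"dy":0,"dz":7,"turn":0},
  {"fingers":1,"dx":0,"dy":0,"dz":7,"turn":0},
  {"fingers":1,"dx":3,"dy":6,"dz":4,"turn":-0.01},
  {"fingers":1,"dx":6,"dy":13,"dz":0,"turn":-0.012},
  {"fingers":1,"dx":6,"dy":13,"dz":0,"turn":-0.012},
  {"fingers":1,"dx":6,"dy":13,"dz":0,"turn":-0.012},
  {"fingers":1,"dx":6,"dy":13,"dz":0,"turn":-0.012},
  {"fingers":1,"dx":6,"dy":13,"dz":0,"turn":-0.012},
  {"fingers":1,"dx":6,"dy":13,"dz":0,"turn":-0.012},
  {"fingers":1,"dx":6,"dy":13,"dz":0,"turn":-0.012},
  {"fingers":1,"dx":6,"dy":13,"dz":0,"turn":-0.012},
])

```text
clock: 28.82
position: [0.5685, -0.1814, 0.1093]
ee_rot: [0.001, 0.743, -0.669, 0.0]
contact_force: [0.4, 0.6, 0.8]
width: 0.0089
```

```bash
python3 -c "
from h import *
S();rt()
im,st=wrist()
for l,w,gu in(('stuck_tile',.08,[.602,-.0561,.05]),('short_tile',.06,[.605,-.142,.05]),('full_tile',.08,[.597,.03,.05])):
  for m in masks_of(im,l)[:2]: print(l,m['p'],m['xy'],m['region'].sum(),fit(im,st,m['region'],(.08,w,.012),.012,gu))
"
```

```text
t 28.8167 pos [ 0.5685 -0.1814  0.1093] yaw -1.466 tilt [-0.0012 -0.0017] F [0.4 0.6 0.8] M [-0.02 -0.01  0.04] w 0.0089
radial tilt -0.0004 tang -0.002
stuck_tile 0.91 [105.4, 142.2] 10949 (array([ 0.6020952 , -0.0565803 ,  0.04614086]), np.float64(0.7823010151984314))
short_tile 0.74 [211.3, 145.0] 8133 (array([ 0.60668167, -0.14248388,  0.04577712]), np.float64(0.7305690294126143))
full_tile 0.76 [26.8, 143.3] 5244 (array([0.59809983, 0.03179791, 0.03369622]), np.float64(17.004240948464894))
```

play_rows([
  {"fingers":1,"dx":5,"dy":10,"dz":0,"turn":-0.008},
  {"fingers":1,"dx":5,"dy":10,"dz":0,"turn":-0.008},
  {"fingers":1,"dx":5,"dy":10,"dz":0,"turn":-0.008},
  {"fingers":1,"dx":5,"dy":10,"dz":-3,"turn":-0.008},
  {"fingers":1,"dx":5,"dy":10,"dz":-5,"turn":-0.008},
  {"fingers":1,"dx":4,"dy":9,"dz":-5,"turn":-0.008},
  {"fingers":1,"dx":2,"dy":6,"dz":-5,"turn":0},
  {"fingers":1,"dx":0,"dy":0,"dz":-5,"turn":0},
])

```text
clock: 29.68
position: [0.5987, -0.1227, 0.0872]
ee_rot: [0.003, 0.724, -0.69, 0.002]
contact_force: [-0.1, 0.6, -0.5]
width: 0.0091
```

```bash
cat >> h.py <<'E'
def look2():
    S();rt();im,st=wrist();r={}
    for l,d,z,gu in(('stuck_tile',(.08,.08,.012),.012,[.602,-.0561,.05]),('short_tile',(.08,.06,.012),.012,[.6065,-.142,.05]),('spacer',(.05,.01,.045),st["position"][2]-.0351,[*st["position"][:2],.05])):
      for m in masks_of(im,l)[:1]:
        f=fit(im,st,m['region'],d,z,gu); print(l,round(m['p'],2),m['xy'],m['region'].sum(),f[0].round(4),round(f[1],2)); r[l]=f[0]
    return im,st
E
python3 -c "
from h import *
im,st=look2(); save(im,'w11.png',s=1.5)
"
```

```text
t 29.6833 pos [ 0.5987 -0.1227  0.0872] yaw -1.5217 tilt [-0.0007 -0.0072] F [-0.1  0.6 -0.5] M [ 0.01  0.01 -0.04] w 0.0091
radial tilt 0.0015 tang -0.007
stuck_tile 0.84 [169.5, 199.7] 11629 [ 0.602  -0.0566  0.0449] 1.46
short_tile 0.58 [294.0, 186.1] 6963 [ 0.6067 -0.1424  0.0537] 9.35
spacer 0.88 [258.1, 249.0] 2349 [ 0.5962 -0.1219  0.0473] 0.64
```

play_rows([
  {"fingers":1,"dx":3,"dy":7,"dz":0,"turn":0},
  {"fingers":1,"dx":3,"dy":7,"dz":-3,"turn":0},
  {"fingers":1,"dx":3,"dy":5,"dz":-5,"turn":0},
  {"fingers":1,"dx":0,"dy":0,"dz":-5,"turn":0},
  {"fingers":1,"dx":0,"dy":0,"dz":0,"turn":0},
])

```text
clock: 30.3
position: [0.6086, -0.1045, 0.0745]
ee_rot: [0.003, 0.723, -0.691, 0.003]
contact_force: [-0.4, 0.7, -0.9]
width: 0.0091
```

```bash
python3 -c "
from h import *
im,st=look2(); save(im,'w12.png',s=1.5)
"
```

```text
t 30.3 pos [ 0.6086 -0.1045  0.0745] yaw -1.5246 tilt [ 0.0012 -0.0084] F [-0.4  0.7 -0.9] M [ 0.03  0.04 -0.04] w 0.0091
radial tilt 0.0035 tang -0.0078
stuck_tile 0.6 [183.9, 210.6] 11214 [ 0.603  -0.0566  0.0439] 7.05
short_tile 0.68 [315.7, 207.4] 8143 [ 0.607  -0.1421  0.0546] 7.39
spacer 0.78 [254.6, 247.3] 2356 [ 0.6063 -0.1036  0.0439] 0.6
```

View pics/w12.png

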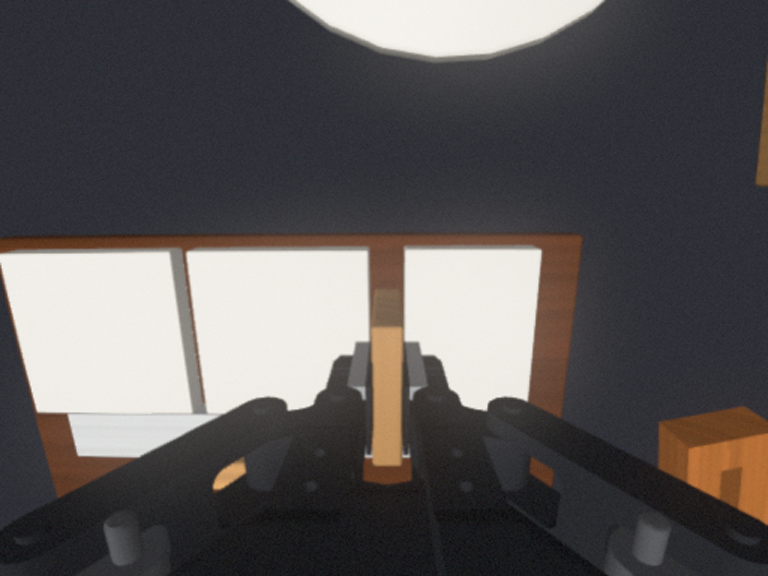

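play_rows([
  {"fingers":1,"dx":-2,"dy":-1,"dz":-4,"turn":0.002},
  {"fingers":1,"dx":0,"dy":0,"dz":-5,"turn":0},
  {"fingers":1,"dx":0,"dy":0,"dz":-5,"turn":0},
])

```text
clock: 30.75
position: [0.6079, -0.107, 0.0623]
ee_rot: [0.002, 0.724, -0.69, 0.006]
contact_force: [-0.5, -0.0, -0.8]
width: 0.009
```

```bash
python3 -c "
from h import *
im,st=look2(); save(im,'w13.png',s=1.5)
"
```

```text
t 30.75 pos [ 0.6079 -0.107   0.0623] yaw -1.5235 tilt [ 0.0062 -0.0102] F [-0.5 -0.  -0.8] M [-0.01  0.03  0.01] w 0.009
radial tilt 0.0088 tang -0.008
stuck_tile 0.96 [174.9, 214.8] 12132 [ 0.6024 -0.0565  0.048 ] 9.1
short_tile 0.56 [319.2, 210.1] 8364 [ 0.6068 -0.1422  0.0536] 10.29
spacer 0.64 [257.1, 248.0] 2363 [ 0.6057 -0.1061  0.0441] 0.59
```

play_rows([
  {"fingers":1,"dx":-1.5,"dy":2,"dz":0,"turn":0.002},
  {"fingers":1,"dx":0,"dy":0,"dz":0,"turn":0},
])

```text
clock: 31.12
position: [0.6062, -0.1048, 0.0622]
ee_rot: [0.002, 0.724, -0.689, 0.005]
contact_force: [0.4, 0.3, -1.0]
width: 0.0089
```

```bash
python3 -c "
from h import *
im,st=look2(); save(im,'w14.png',s=1.5)
"
```

```text
t 31.1167 pos [ 0.6062 -0.1048  0.0622] yaw -1.5214 tilt [ 0.0053 -0.0097] F [ 0.4  0.3 -1. ] M [-0.02 -0.02 -0.01] w 0.0089
radial tilt 0.0078 tang -0.0079
stuck_tile 0.71 [178.1, 211.7] 12198 [ 0.6021 -0.0565  0.0492] 9.08
short_tile 0.77 [321.5, 209.4] 8888 [ 0.6067 -0.1421  0.0517] 9.07
spacer 0.78 [256.4, 249.4] 2358 [ 0.6041 -0.1039  0.0466] 0.62
```

play_rows([
  {"fingers":1,"dx":0,"dy":-0.3,"dz":-4,"turn":0},
  {"fingers":1,"dx":0,"dy":0,"dz":-4,"turn":0},
])

```text
clock: 31.48
position: [0.6076, -0.1056, 0.055]
ee_rot: [0.001, 0.724, -0.689, 0.007]
contact_force: [-0.7, 0.2, -0.3]
width: 0.009
```

```bash
python3 -c "
from h import *
S()
"
```

```text
t 31.4833 pos [ 0.6076 -0.1056  0.055 ] yaw -1.5214 tilt [ 0.0086 -0.0109] F [-0.7  0.2 -0.3] M [ 0.03  0.02 -0.03] w 0.009
```

play_rows([
  {"fingers":1,"dx":0,"dy":0.3,"dz":-3,"turn":0},
  {"fingers":1,"dx":0,"dy":0,"dz":-2,"turn":0},
])

```text
clock: 31.65
position: [0.6073, -0.1053, 0.049]
ee_rot: [0.001, 0.724, -0.689, 0.007]
contact_force: [0.5, -0.5, -0.3]
width: 0.0093
```

```bash
python3 -c "
from h import *
S()
"
```

```text
t 31.65 pos [ 0.6073 -0.1053  0.049 ] yaw -1.5214 tilt [ 0.0079 -0.0107] F [ 0.5 -0.5 -0.3] M [-0.02  0.04 -0.02] w 0.0093
```

play_rows([
  {"fingers":1,"dx":-0.5,"dy":0,"dz":-1.5,"turn":0},
  {"fingers":1,"dx":-0.5,"dy":0,"dz":-1,"turn":0},
  {"fingers":1,"dx":0,"dy":0,"dz":-1,"turn":0},
])

```text
clock: 31.9
position: [0.6068, -0.1053, 0.0466]
ee_rot: [0.001, 0.724, -0.689, 0.007]
contact_force: [-2.8, 0.5, 10.0]
width: 0.0093
```

```bash
python3 -c "
from h import *
S()
"
```

```text
t 31.9 pos [ 0.6068 -0.1053  0.0466] yaw -1.5216 tilt [ 0.0089 -0.0107] F [-2.8  0.5 10. ] M [ 0.12  0.71 -0.05] w 0.0093
```

play_rows([
  {"fingers":1,"dx":0,"dy":0,"dz":0.3,"turn":0},
  {"fingers":0.4,"dx":0,"dy":0,"dz":0,"turn":0},
  {"fingers":0.4,"dx":0,"dy":0,"dz":0,"turn":0},
  {"fingers":0.4,"dx":0,"dy":0,"dz":0,"turn":0},
  {"fingers":0.4,"dx":0,"dy":0,"dz":6,"turn":0},
  {"fingers":0.4,"dx":0,"dy":0,"dz":7,"turn":0},
  {"fingers":0.4,"dx":0,"dy":0,"dz":7,"turn":0},
  {"fingers":0.4,"dx":0,"dy":0,"dz":7,"turn":0},
  {"fingers":0.4,"dx":0,"dy":0,"dz":7,"turn":0},
  {"fingers":0.4,"dx":0,"dy":0,"dz":7,"turn":0},
  {"fingers":0.4,"dx":0,"dy":0,"dz":7,"turn":0},
  {"fingers":0.4,"dx":0,"dy":0,"dz":7,"turn":0},
])

```text
clock: 32.9
position: [0.6062, -0.1052, 0.1068]
ee_rot: [0.001, 0.724, -0.689, 0.006]
contact_force: [1.1, -0.1, 0.4]
width: 0.026
```

```bash
python3 -c "
from h import *
S();rt();im,st=wrist();save(im,'w15.png',s=1.5)
for l,d,z,gu in(('stuck_tile',(.08,.08,.012),.012,[.602,-.0561,.05]),('short_tile',(.08,.06,.012),.012,[.6065,-.142,.05]),('spacer',(.05,.01,.033),.024,[.604,-.104,.05])):
  for m in masks_of(im,l)[:1]:
    f=fit(im,st,m['region'],d,z,gu); print(l,round(m['p'],2),m['xy'],m['region'].sum(),f[0].round(4),round(f[1],2))
"
```

```text
t 32.9 pos [ 0.6062 -0.1052  0.1068] yaw -1.5216 tilt [ 0.0078 -0.0105] F [ 1.1 -0.1  0.4] M [ 0.04 -0.01  0.05] w 0.026
radial tilt 0.0104 tang -0.0079
stuck_tile 0.86 [190.8, 198.8] 9180 [ 0.6026 -0.0563  0.0501] 5.76
short_tile 0.76 [304.9, 198.1] 6752 [ 0.607  -0.1419  0.0531] 6.55
spacer 0.75 [253.5, 211.8] 1208 [ 0.6062 -0.1047  0.0623] 0.64
```

play_rows([
  {"fingers":1,"dx":0,"dy":-6,"dz":3,"turn":0},
  {"fingers":1,"dx":0,"dy":-12,"dz":0,"turn":0},
  {"fingers":1,"dx":0,"dy":-12,"dz":0,"turn":0},
  {"fingers":1,"dx":0,"dy":-12,"dz":0,"turn":0},
  {"fingers":1,"dx":0,"dy":-12,"dz":0,"turn":0},
  {"fingers":1,"dx":0,"dy":-12,"dz":0,"turn":0},
  {"fingers":1,"dx":0,"dy":-12,"dz":0,"turn":0},
  {"fingers":1,"dx":0,"dy":-8,"dz":0,"turn":0},
  {"fingers":1,"dx":0,"dy":-5,"dz":-4,"turn":0},
  {"fingers":1,"dx":0,"dy":0,"dz":-7,"turn":0},
  {"fingers":1,"dx":0,"dy":0,"dz":-7,"turn":0},
  {"fingers":1,"dx":0,"dy":0,"dz":-7,"turn":0},
])

```text
clock: 34.1
position: [0.6048, -0.2095, 0.0807]
ee_rot: [0.002, 0.723, -0.691, 0.006]
contact_force: [-0.2, 0.4, 0.0]
width: 0.0001
```

```bash
cat > l3.py <<'E'
from h import *
S();rt();im,st=wrist()
for l,d,z,gu in(('stuck_tile',(.08,.08,.012),.012,[.602,-.0561,.05]),('short_tile',(.08,.06,.012),.012,[.6065,-.142,.05]),('spacer',(.05,.01,.033),.024,[.605,-.104,.05])):
  for m in masks_of(im,l)[:1]:
    f=fit(im,st,m['region'],d,z,gu); print(l,round(m['p'],2),m['xy'],m['region'].sum(),f[0].round(4),round(f[1],2))
import sys
save(im,sys.argv[1],s=1.5)
E
python3 l3.py w16.png
```

```text
t 34.1 pos [ 0.6048 -0.2095  0.0807] yaw -1.5253 tilt [ 0.0057 -0.0112] F [-0.2  0.4  0. ] M [ 0.06  0.01 -0.03] w 0.0001
radial tilt 0.0099 tang -0.0077
stuck_tile 0.56 [42.1, 202.9] 8754 [ 0.6024 -0.0565  0.0718] 14.36
short_tile 0.88 [164.5, 203.8] 9540 [ 0.6064 -0.1425  0.0546] 0.78
spacer 0.75 [95.6, 213.1] 3681 [ 0.6055 -0.1066  0.0317] 1.45
```

play_rows([
  {"fingers":1,"dx":2,"dy":5,"dz":-7,"turn":0},
  {"fingers":1,"dx":2,"dy":5,"dz":-7,"turn":0},
  {"fingers":1,"dx":0,"dy":2,"dz":-7,"turn":0},
  {"fingers":1,"dx":0,"dy":0,"dz":-7,"turn":0},
  {"fingers":1,"dx":0,"dy":0,"dz":-7,"turn":0},
  {"fingers":1,"dx":0,"dy":0,"dz":-5,"turn":0},
  {"fingers":1,"dx":0,"dy":0,"dz":-3,"turn":0},
])

```text
clock: 34.88
position: [0.6103, -0.1933, 0.035]
ee_rot: [0.002, 0.724, -0.689, 0.007]
contact_force: [0.5, -0.0, -1.0]
width: -0.0001
```

```bash
python3 l3.py w17.png
```

```text
t 34.8833 pos [ 0.6103 -0.1933  0.035 ] yaw -1.5211 tilt [ 0.0074 -0.0115] F [ 0.5 -0.  -1. ] M [ 0.02  0.08 -0.03] w -0.0001
radial tilt 0.0114 tang -0.0075
stuck_tile 0.89 [28.9, 227.3] 7986 [ 0.6084 -0.0332 -0.2518] 22.71
short_tile 0.58 [163.3, 221.0] 11562 [ 0.6061 -0.1424  0.0459] 13.4
spacer 0.9 [79.2, 253.9] 6517 [ 0.6062 -0.1066  0.0252] 2.43
```

Beside the outer end. Lower a little more, then start pushing.

play_rows([
  {"fingers":1,"dx":-1,"dy":2,"dz":-4,"turn":0},
  {"fingers":1,"dx":0,"dy":3,"dz":-2,"turn":0},
  {"fingers":1,"dx":0,"dy":3,"dz":0,"turn":0},
  {"fingers":1,"dx":0,"dy":3,"dz":0,"turn":0},
])

```text
clock: 35.42
position: [0.6107, -0.1835, 0.031]
ee_rot: [0.001, 0.724, -0.69, 0.009]
contact_force: [0.1, -0.8, 0.2]
width: 0.0
```

```bash
python3 -c "
from h import *
S()"
```

```text
t 35.4167 pos [ 0.6107 -0.1835  0.031 ] yaw -1.5231 tilt [ 0.0118 -0.0135] F [ 0.1 -0.8  0.2] M [ 0.03 -0.03  0.01] w 0.0
```

play_rows([
  {"fingers":1,"dx":-0.1,"dy":2,"dz":0,"turn":0},
  {"fingers":1,"dx":-0.1,"dy":2,"dz":0,"turn":0},
])

```text
clock: 35.58
position: [0.6105, -0.1787, 0.0313]
ee_rot: [0.001, 0.724, -0.69, 0.009]
contact_force: [-0.5, -0.9, -1.1]
width: -0.0004
```

```bash
python3 -c "
from h import *
S()"
```

```text
t 35.5833 pos [ 0.6105 -0.1787  0.0313] yaw -1.5227 tilt [ 0.0121 -0.0137] F [-0.5 -0.9 -1.1] M [-0.1  -0.02 -0.01] w -0.0004
```

play_rows([
  {"fingers":1,"dx":-0.8,"dy":1,"dz":-1.5,"turn":0},
  {"fingers":1,"dx":-0.3,"dy":1.5,"dz":-0.5,"turn":0},
  {"fingers":1,"dx":-0.3,"dy":1.5,"dz":0,"turn":0},
])

```text
clock: 35.83
position: [0.6104, -0.1758, 0.0305]
ee_rot: [0.001, 0.724, -0.689, 0.012]
contact_force: [-0.6, -0.8, -1.4]
width: -0.0002
```

```bash
python3 l3.py w18.png
```

```text
t 35.8333 pos [ 0.6104 -0.1758  0.0305] yaw -1.5213 tilt [ 0.0155 -0.0174] F [-0.6 -0.8 -1.4] M [-0.13  0.03 -0.08] w -0.0002
radial tilt 0.0209 tang -0.0104
stuck_tile 0.85 [44.1, 236.6] 12202 [ 0.6028 -0.0602  0.2052] 21.53
short_tile 0.6 [183.7, 220.4] 11008 [ 0.607  -0.1391  0.0578] 16.84
spacer 0.79 [105.6, 251.5] 5156 [ 0.6057 -0.1045  0.039 ] 5.91
```

play_rows([
  {"fingers":1,"dx":-0.3,"dy":1.5,"dz":-0.3,"turn":0},
  {"fingers":1,"dx":-0.3,"dy":1.5,"dz":-0.3,"turn":0},
])

```text
clock: 36.2
position: [0.6104, -0.1738, 0.0303]
ee_rot: [0.001, 0.724, -0.689, 0.013]
contact_force: [-0.2, -2.1, 2.1]
width: 0.0001
```

```bash
python3 -c "
from h import *
S()"
```

```text
t 36.2 pos [ 0.6104 -0.1738  0.0303] yaw -1.5211 tilt [ 0.0166 -0.0192] F [-0.2 -2.1  2.1] M [-0.46 -0.02  0.03] w 0.0001
```

play_rows([
  {"fingers":1,"dx":-0.2,"dy":1.5,"dz":-0.2,"turn":0},
  {"fingers":1,"dx":-0.2,"dy":1.5,"dz":-0.2,"turn":0},
])

```text
clock: 36.37
position: [0.6104, -0.173, 0.0303]
ee_rot: [0.002, 0.725, -0.689, 0.015]
contact_force: [-0.6, -7.7, 0.4]
width: -0.0001
```

```bash
python3 -c "
from h import *
S()"
```

```text
t 36.3667 pos [ 0.6104 -0.173   0.0303] yaw -1.5198 tilt [ 0.0179 -0.0235] F [-0.6 -7.7  0.4] M [-1.24  0.15 -0.01] w -0.0001
```

play_rows([
  {"fingers":1,"dx":-0.1,"dy":2,"dz":0,"turn":0},
  {"fingers":1,"dx":-0.1,"dy":2,"dz":0,"turn":0},
])

```text
clock: 36.53
position: [0.6102, -0.1729, 0.0305]
ee_rot: [0.005, 0.726, -0.688, 0.017]
contact_force: [-1.4, -7.0, -0.2]
width: -0.0003
```

```bash
python3 -c "
from h import *
S()
for i in range(3): im=get_image('top'); S()
im,st=wrist()
save(im,'w19.png',s=1.5)
S();rt()"
```

```text
t 36.5333 pos [ 0.6102 -0.1729  0.0305] yaw -1.5173 tilt [ 0.0182 -0.0308] F [-1.4 -7.  -0.2] M [-1.3   0.07 -0.01] w -0.0003
t 36.5833 pos [ 0.6103 -0.1729  0.0305] yaw -1.5171 tilt [ 0.0183 -0.0311] F [-1.1 -8.6 -0.5] M [-1.34  0.08 -0.1 ] w 0.0001
t 36.6333 pos [ 0.6102 -0.1729  0.0305] yaw -1.5172 tilt [ 0.0183 -0.0308] F [-1.2 -7.7  0.3] M [-1.27  0.11 -0.03] w -0.0001
t 36.6833 pos [ 0.6103 -0.1729  0.0305] yaw -1.5173 tilt [ 0.0183 -0.0307] F [-0.7 -7.  -0.1] M [-1.26  0.09 -0.03] w -0.0001
t 36.7333 pos [ 0.6102 -0.1729  0.0304] yaw -1.5175 tilt [ 0.0183 -0.0306] F [-0.9 -7.  -0.1] M [-1.23  0.18 -0.1 ] w -0.0001
radial tilt 0.0281 tang -0.0218
```

View pics/w19.png

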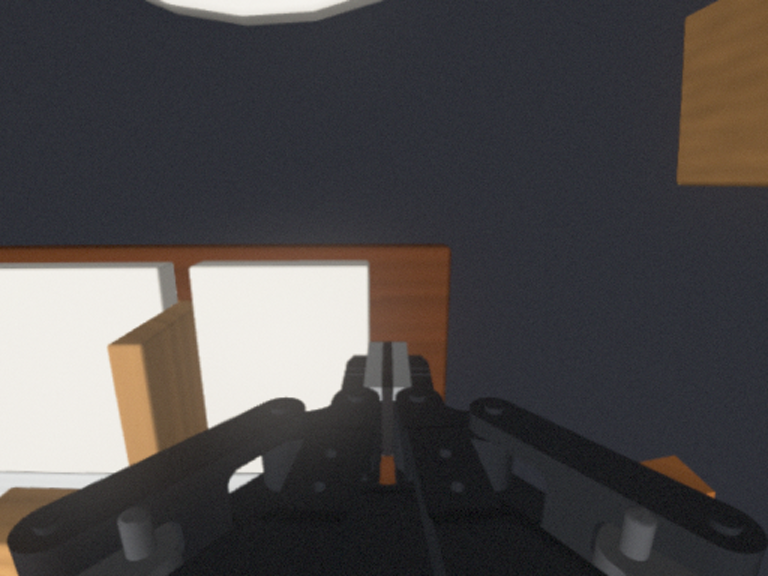

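The view shows the top edges at cols 162→192, with the 60 mm tile spanning 177 px. That puts the gap at about 10.2 mm, so it is closed on the 10 mm spacer, which stands upright. The force is steady at about 7.5 N; I'll raise it slightly for margin.

play_rows([
  {"fingers":1,"dx":0,"dy":3,"dz":0,"turn":0},
])

```text
clock: 36.82
position: [0.6103, -0.1727, 0.0305]
ee_rot: [0.006, 0.726, -0.687, 0.019]
contact_force: [-0.7, -11.6, -0.8]
width: 0.0
```

```bash
python3 -c "
from h import *
S()
for i in range(5): im=get_image('top'); S()
save(im,'end.png')
for l in ('straightedge','mug','tart','jar','knife','carton','rolling_pin','spacer','holder'):
  if l=='straightedge' : im=get_image('top')
  print(l,[(round(m['p'],2),np.round(m['xy']).tolist()) for m in masks_of(im,l)][:3])
S()"
```

```text
t 36.8167 pos [ 0.6103 -0.1727  0.0305] yaw -1.5161 tilt [ 0.0185 -0.0354] F [ -0.7 -11.6  -0.8] M [-1.87  0.23 -0.07] w 0.0
t 36.8667 pos [ 0.6103 -0.1727  0.0306] yaw -1.5157 tilt [ 0.0186 -0.036 ] F [-0.6 -9.2 -0.6] M [-1.64  0.2  -0.02] w -0.0002
t 36.9167 pos [ 0.6103 -0.1727  0.0305] yaw -1.5157 tilt [ 0.0185 -0.0358] F [ -0.7 -10.2  -1.2] M [-1.69  0.18 -0.06] w -0.0
t 36.9667 pos [ 0.6103 -0.1728  0.0305] yaw -1.5159 tilt [ 0.0185 -0.0356] F [-1.9 -9.2 -1.1] M [-1.64  0.19 -0.06] w 0.0002
t 37.0167 pos [ 0.6103 -0.1727  0.0306] yaw -1.516 tilt [ 0.0186 -0.0355] F [-0.2 -9.  -0.3] M [-1.6   0.19 -0.04] w -0.0003
t 37.0667 pos [ 0.6103 -0.1727  0.0306] yaw -1.516 tilt [ 0.0186 -0.0355] F [-0.4 -9.8 -0.2] M [-1.61  0.17 -0.02] w 0.0001
straightedge [(0.72, [251.0, 197.0]), (0.69, [172.0, 263.0])]
mug [(0.7, [120.0, 223.0])]
tart [(0.62, [230.0, 138.0])]
jar [(0.63, [166.0, 151.0])]
knife [(0.65, [240.0, 266.0])]
carton [(0.87, [342.0, 144.0]), (0.39, [166.0, 151.0])]
rolling_pin [(0.7, [389.0, 222.0])]
spacer []
holder [(0.74, [244.0, 181.0]), (0.56, [336.0, 209.0])]
t 37.5667 pos [ 0.6103 -0.1728  0.0306] yaw -1.5161 tilt [ 0.0185 -0.0354] F [ -0.7 -10.1  -0.5] M [-1.61  0.21 -0.04] w -0.0
```

```bash
python3 -c "
from h import *
print(sign_off())"
```

```text
the job is handed in; nothing more can be done
None
```

The pan stand is finished and handed in at about 37.6 s. The fingers are still pressing the short tile's outer end at a steady 9–10 N.

1. **Straightedge:** I laid the aluminium bar with the wooden grip on the board. It sprang back about 2 mm when released, so I pushed it home low down with closed fingertips. The last check from above showed a seam under 0.5 mm along the full and middle tiles. A later view showed all three tile fronts in line with the bar.
2. **Spacer:** It stands upright on the board in the wide gap beside the short tile, within about 2 mm of the middle of the gap, and I let go of it.
3. **Push:** The short tile was pushed until it stalled. The last wrist view put the gap at about 10.2 mm, closed on the 10 mm spacer.

**What was less certain:**
- **Straightedge centring:** it may be a few mm off the middle tile's centre.
- **Short tile alignment:** after the final push I did not measure its front again.
- **Tile fits near the end:** the fits from the closest wrist views were poor because the fingers blocked the view, so I relied on the contact force and that picture instead.
- **Spacer in the last top picture:** the network did not find it there. I confirmed it in the wrist view.
- **Bystanders:** the mug, tart, jar, carton and rolling pin were found within about 2 pixels of where they started. The spatula's reading had shifted by about 9 pixels. I believe the arm was partly hiding it, since nothing touched it, but I did not confirm that.

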